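Lay out machined parts on their inspection pads

ROBOT

A 7-joint arm with a two-finger parallel gripper is mounted at the origin on the work surface. World frame = base frame: x ahead of the robot, y to its left, z up, the work surface at z = 0. Lengths are in m, angles in rad, forces in N, time in s.
With the tool pointing down it reaches from about 0.35 to 0.9 m from the base axis. Payload 7.2 kg.
Tool frame: the origin (TCP) lies at the very end of the fingers, on their centre line; the grasp point (between the pads) lies 19 mm behind it (ctrl.grip_point_offset is the distance from the TCP to the grasp point, in m); z points along the fingers, x is the direction in which the jaws open and shut, and the axes are right-handed (so a half turn about z gives the same grasp; the last joint's range is limited). The gripper opens to 88 mm and grips with 3 to 60 N. Pads are 20 mm wide; open, the fingers measure 115 mm over their backs; the gripper's body (75 mm by 178 mm) begins 61 mm behind the grasp point.
Start: joints at [1.074, 0.411, -0.013, 1.596, 0.006, 1.134, -0.082], TCP at [0.26, -0.568, 0.223] pointing down, gripper open.
Joint ranges: [-2.95, 2.95], [-0.29, 1.99], [-1.47, 1.44], [0.14, 2.54], [-1.03, 4.17], [0.13, 1.85], [-2.86, 2.86]. Speed limits (rad/s): [2.39, 2.39, 3.01, 3.01, 3.14, 3.14, 3.14].

INTERFACE

Orientations are given as a unit quaternion [w, x, y, z].
In Python, from rig import ctrl gives the robot as it stands. The module is installed in compiled form; this text tells all that it offers.
- The arm moves only by the tool drive_tool, never from a script. Its argument "motion" is a list of rows, each an object of numbers: "jaw": the finger opening in m, from 0 to 0.0878; "tx", "ty", "tz": the shift along the tool's x, y, z in m; "wx", "wy", "wz": the turn, a rotation vector about the tool's x, y, z in rad. In form: [{"jaw": .., "tx": .., "ty": .., "tz": .., "wx": .., "wy": .., "wz": ..}, ...]. A call has 1 to 5 rows; each row is the pose to reach, as a shift and turn from the pose commanded when the call began, along the tool's axes at that moment; what a row does not reach only later rows make up. A row lasts 1/10 s, in which the tool goes at most 50 mm and 8.59 degrees, less where a joint would pass 70% of its speed; a pose out of reach is approached as far as the arm can. A call with a gripper value outside its range is refused whole. The fingers move at their own pace and stop on an object; the grip force is fixed at half the most. Time passes only in rows, so rows that repeat a pose let the fingers close. It gives the time, the measured TCP pose, the force and the opening at its end, in the units of the state.
- ctrl.get_state(): the state, without advancing time (a new reading comes with each control period).
- ctrl.get_image(name): name is "scene" or "top"; returns the picture (480x640x3 uint8, blue, green, red); there is no depth.
- ctrl.get_calibration(name): a dict with "fx", "fy", "cx", "cy" (pixels), "rvec" (rotation vector, rad) and "tvec" (3), from world to camera coordinates, as OpenCV has them. Camera axes: x right, y down, z forward; pixel columns grow to the right and rows downward; lengths in m; the calibration is good to about 2 mm. A picture is of the moment at which its call begins. get_calibration takes no time and is no camera call.
- ctrl.finish_job(): hands the job in, once; it reports no verdict.
The state is a dict: "time": time; "q": joint angles; "joint_vel": joint speeds; "joint_efforts": joint torques, N m; "tool_pos": TCP position; "tool_rot": TCP orientation; "wrist_force": force on the tool from outside, world axes, zero at the start; "moment": the same for the moment, N m; "width": finger opening in m.
Only numpy, scipy, OpenCV 4.12 (cv2) and the standard library are available. Lean on these libraries where they do the work, as an engineer would, in place of code of your own. Each camera call takes 0.05 s, during which the arm holds its last target.

TASK

Get the four machined aluminium parts ready for inspection: set each one upright on the black pad whose white silhouette matches its shape and size, centred on the silhouette, with the square block and the long bar turned to line up with theirs. Let go of everything, and do not shove aside or knock over the small amber vial or the tweezers.

Things in the scene. Friction and masses are not known exactly. Their poses are not given: they have to be found in the camera images.
- hub_large: Large round hub: flange 64 mm diameter x 10 thick, with a central boss 34 diameter rising from it to 44 above the bench (grip the boss). Bare aluminium, standing flange down on the bench. Origin: centre of its underside, z up. About 0.17 kg.
- hub_small: Small round hub: flange 42 mm diameter x 10 thick, central boss 24 diameter up to 44 above the bench (grip the boss). Bare aluminium, standing flange down on the bench. Origin: centre of its underside, z up. About 0.08 kg.
- block: Square bearing block, 46 x 46 mm and 44 tall, bare aluminium with a dark bore in its top. Origin: centre of its underside, z up; x and y square to its sides. About 0.22 kg.
- bar: Long straight link bar, 100 x 26 mm and 44 tall, bare aluminium with two dark bores in its top. Origin: centre of its underside, z up; x along its length (100), y across its width (26). About 0.28 kg.
- pad_large_round: Pad with a white disc 64 mm in diameter, for the large round hub. The pad is black rubber, 110 x 76 x 6 thick, fixed to the bench, lying flat, all four pads alike but for their white silhouettes. Origin: centre of its underside (the silhouette is centred above it); x along the 110 side. Its top, where the part goes, is 6 above the origin.
- pad_small_round: Pad with a white disc 42 mm in diameter, for the small round hub. The pad is black rubber, 110 x 76 x 6 thick, fixed to the bench, lying flat, all four pads alike but for their white silhouettes. Origin: centre of its underside (the silhouette is centred above it); x along the 110 side. Its top, where the part goes, is 6 above the origin.
- pad_square: Pad with a white square 46 x 46 mm, sides along the pad's, for the square block. The pad is black rubber, 110 x 76 x 6 thick, fixed to the bench, lying flat, all four pads alike but for their white silhouettes. Origin: centre of its underside (the silhouette is centred above it); x along the 110 side. Its top, where the part goes, is 6 above the origin.
- pad_long: Pad with a white strip 100 x 26 mm along the pad's long side (x), for the long bar. The pad is black rubber, 110 x 76 x 6 thick, fixed to the bench, lying flat, all four pads alike but for their white silhouettes. Origin: centre of its underside (the silhouette is centred above it); x along the 110 side. Its top, where the part goes, is 6 above the origin.
- vial: Bystander: small amber glass vial with a white cap, 21 mm diameter, 46 tall, standing loose among the parts; not to be disturbed. Origin: centre of its underside.
- tweezers: Bystander: steel tweezers lying flat and loose among the parts, about 100 x 16 mm, 8 high; not to be disturbed. Origin: near the middle, on the underside; x along their length.
There are look-alikes about, which are no part of the job. What is shaped like the hub_large but turquoise is not meant.

How it is judged:
At the end, for the whole second after the job is handed in: Each part rests upright (0.1 rad) on its matching pad, within 12 mm of the silhouette's centre; bar and block turned to within 0.22 rad of theirs (any equal way round); all released, at rest; vial upright (0.3 rad); vial and tweezers within 30 mm of their starts (horizontal distance between hub_large and pad_large_round below 0.012 m and angle between each of hub_large, hub_small, block, bar's own z axis and vertical below 0.1 rad and z of hub_large in the frame of pad_large_round between 0.003 and 0.009 m and linear speed of each of hub_large, hub_small, block, bar below 0.02 m/s and angular speed of each of hub_large, hub_small, block, bar below 0.2 rad/s and horizontal distance between hub_small and pad_small_round below 0.012 m and z of hub_small in the frame of pad_small_round between 0.003 and 0.009 m and horizontal distance between block and pad_square below 0.012 m and z of block in the frame of pad_square between 0.003 and 0.009 m and horizontal distance between bar and pad_long below 0.012 m and z of bar in the frame of pad_long between 0.003 and 0.009 m and angle between the x axis of bar and the x axis of pad_long, either way round below 0.22 rad and (angle between the x axis of block and the x axis of pad_square, either way round below 0.22 rad or angle between the x axis of block and the y axis of pad_square, either way round below 0.22 rad) and distance of each of vial, tweezers from where it was at the start of the episode below 0.03 m and angle between vial's own z axis and vertical below 0.3 rad); the robot touches nothing.
It fails at once if the vial is knocked over or moved 30 mm (angle between vial's own z axis and vertical above 0.6 rad or distance of vial from where it was at the start of the episode above 0.03 m).
It fails at once if the tweezers are moved 30 mm (distance of tweezers from where it was at the start of the episode above 0.03 m).
It also fails if it takes over 112 s, if anything falls off the work surface, if the arm or the gripper's body presses on something with over 40 N, if the wrist force passes 120 N, or if a joint passes its speed limit or range.

## Working session

There is one attempt and no reset: what is moved stays moved. The work goes in short steps, Python scripts to look and compute and a tool call to move; the robot and the scene stay as the last step left them, time stands still between calls to the robot, and variables do not carry over. Pictures are saved under pics/ and viewed, and the job is handed in when it is done.

Besides the shell and the picture viewer there is one more tool, called after "Call:" by a JSON object that holds its "name" and its "arguments", one argument or row to a line. drive_tool: Moves the arm, as the interface text tells. Its arguments: {"type":"object","properties":{"motion":{"type":"array"}},"required":["motion"]}

```bash
ls; mkdir -p pics
python3 - <<'E'
from rig import ctrl
import cv2
for n in("scene","top"):
    cv2.imwrite(f"pics/{n}0.png",ctrl.get_image(n)); print(n,ctrl.get_calibration(n))
print(ctrl.get_state(), ctrl.grip_point_offset)
E
```

```text
pics
scene {'fx': 542.6940406303728, 'fy': 542.6940406303728, 'cx': 311.25034404851874, 'cy': 245.14377282419395, 'rvec': array([ 1.32053609,  1.9756965 , -1.04125303]), 'tvec': array([ 0.22545033, -0.20860493,  1.65039936])}
top {'fx': 478.7062697501816, 'fy': 478.7062697501816, 'cx': 325.86774390031457, 'cy': 237.58981615778927, 'rvec': array([ 2.13495155, -2.1879764 ,  0.1483405 ]), 'tvec': array([-0.06127993,  0.45795171,  0.95009881])}
{'time': 0.1, 'q': array([ 1.07380706,  0.41179749, -0.01268656,  1.59690753,  0.00559986,
        1.13430004, -0.08220811]), 'joint_vel': array([ 0.00046138, -0.00174454, -0.00084597, -0.00115977, -0.00025596,
       -0.00192174, -0.00067552]), 'joint_efforts': array([ 2.74008125e-03, -5.89098144e+01,  6.44073989e-01, -2.91708684e+01,
       -5.36674680e-02,  1.45316427e-02,  6.04683783e-05]), 'tool_pos': array([ 0.25963133, -0.56805095,  0.2219289 ]), 'tool_rot': array([-3.26014640e-04,  8.41356770e-01, -5.40479706e-01, -6.06345295e-04]), 'wrist_force': array([-1.07072935, -0.01485616,  0.15612133]), 'moment': array([-2.69790246e-02,  6.63337986e-05,  4.19046134e-02]), 'width': 0.08786576434370166} 0.0187
```

View pics/top0.png

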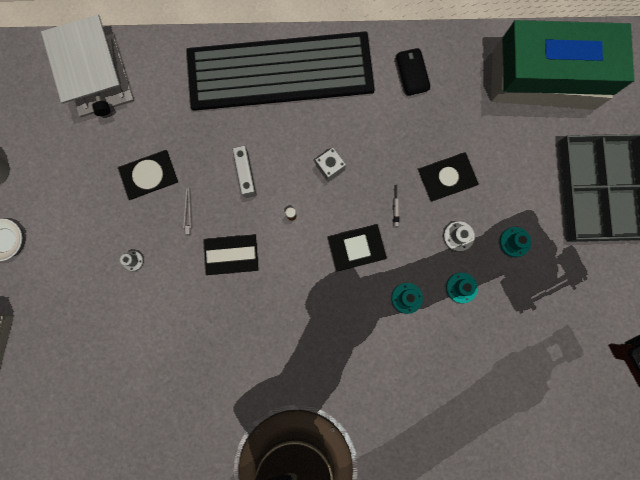

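View pics/scene0.png

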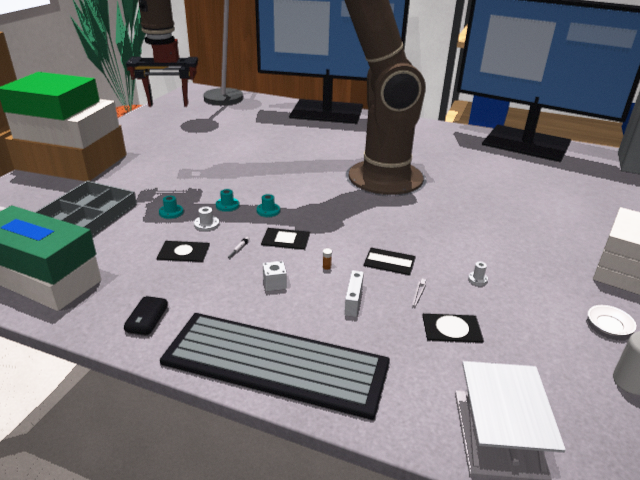

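The top view shows these candidates:
- **Bare-aluminium hubs:** (459,236), about 31 px wide, fits the large hub. (131,260), about 22 px wide, fits the small one. The turquoise hubs at (407,298), (462,288) and (515,241) are look-alikes.
- **Other parts:** bar at (243,170), block at (330,163).
- **Bystanders:** vial at (290,213), tweezers at (187,212). There is also a pen at (396,206).
- **Pads:** large round (147,174), long (231,254), square (357,247), small round (449,176).

I'll confirm these in an enlarged crop and measure them.

```bash
cat > h.py <<'E'
import cv2,numpy as np
from rig import ctrl
def cal(n):
    c=ctrl.get_calibration(n); K=np.array([[c['fx'],0,c['cx']],[0,c['fy'],c['cy']],[0,0,1]]);return K,np.array(c['rvec']),np.array(c['tvec'])
def px2w(uv,z,n="top"):
    K,r,t=cal(n);R=cv2.Rodrigues(r)[0];uv=np.atleast_2d(uv).astype(float)
    d=(R.T@np.linalg.inv(K)@np.c_[uv,np.ones(len(uv))].T).T;o=-R.T@t
    return o+d*((z-o[2])/d[:,2])[:,None]
def w2px(p,n="top"):
    K,r,t=cal(n);return cv2.projectPoints(np.atleast_2d(p).astype(float),r,t,K,None)[0][:,0]
E
python3 - <<'E'
from h import *
im=cv2.imread("pics/top0.png")
cv2.imwrite("pics/c1.png",cv2.resize(im[130:290,110:270],None,fx=3.7,fy=3.7,interpolation=cv2.INTER_CUBIC))
cv2.imwrite("pics/c2.png",cv2.resize(im[130:320,270:540],None,fx=2.95,fy=2.95,interpolation=cv2.INTER_CUBIC))
g=cv2.cvtColor(im,cv2.COLOR_BGR2GRAY)
# white/bright comps
for nm,m,z in(("bright",(g>165),0.006),("dark",(g<30),0.006)):
    m=m.astype(np.uint8);n,l,s,c=cv2.connectedComponentsWithStats(m)
    for i in range(1,n):
        if 60<s[i,4]<4000 and 110<c[i,0]<545 and 130<c[i,1]<310:
            pts=np.argwhere(l==i)[:,::-1]
            W=px2w(pts,z)[:,:2].astype(np.float32)
            r=cv2.minAreaRect(W*1000)
            print(nm,c[i].round(1),s[i,4],"cen",W.mean(0).round(4),"rect",np.round(r[0],1),np.round(r[1],1),round(r[2],1))
E
```

```text
bright [243.3 169.7] 392 cen [0.6093 0.0994] rect [610.3  99.7] [101.1  22.8] 10.8
bright [330.2 162.1] 261 cen [ 0.6217 -0.0862] rect [622.5 -86.4] [44.7 44.2] 34.6
bright [147.1 173.9] 634 cen [0.6046 0.3032] rect [604.5 303.3] [59.  59.6] 45.7
bright [448.3 175.9] 263 cen [ 0.5857 -0.3374] rect [ 585.5 -337.8] [36.4 39.5] 86.8
bright [290.2 211.9] 66 cen [0.5155 0.0011] rect [515.4   1.4] [16.9 17.1] 88.7
bright [448.2 235.9] 66 cen [ 0.4568 -0.3298] rect [ 458.5 -332.1] [18.  50.9] 89.1
bright [465.1 232.5] 185 cen [ 0.463  -0.3659] rect [ 464.  -364.9] [46.6 34.5] 4.7
bright [356.7 247.2] 442 cen [ 0.4375 -0.1366] rect [ 437.5 -136.7] [44.2 43.7] 12.7
bright [230.3 254.1] 545 cen [0.4293 0.1269] rect [429.3 127.1] [24.3 96.5] 3.8
dark [148.1 174.7] 988 cen [0.6029 0.3009] rect [603.5 302. ] [ 75.4 108. ] 19.7
dark [447.6 176.6] 1380 cen [ 0.5844 -0.336 ] rect [ 584.5 -336.1] [ 74.7 109.3] 18.2
dark [356.3 247.6] 1274 cen [ 0.4367 -0.1359] rect [ 436.7 -136.6] [ 75.7 107.5] 13.0
dark [230.9 254.5] 1162 cen [0.4286 0.1257] rect [428.9 126. ] [ 74.7 107.9] 3.8
dark [512.6 242.5] 105 cen [ 0.4395 -0.4644] rect [ 439.9 -465. ] [34.2 20.7] 15.6
dark [457.4 287.7] 70 cen [ 0.3481 -0.3428] rect [ 347.3 -344.3] [32. 18.] 8.0
```

View pics/c1.png

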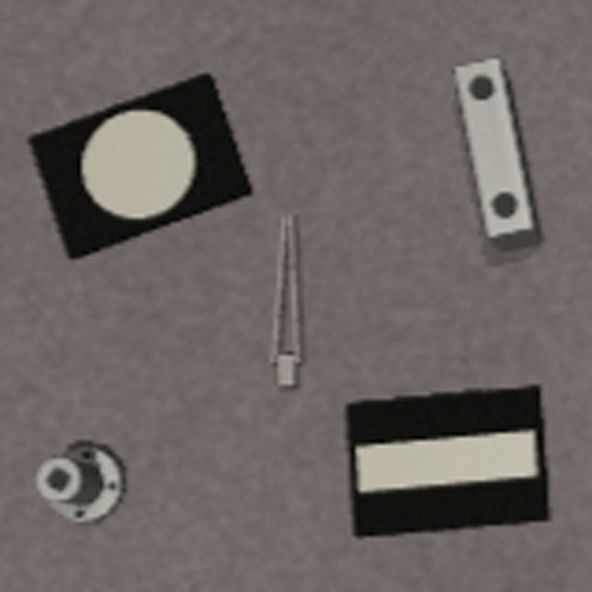

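View pics/c2.png

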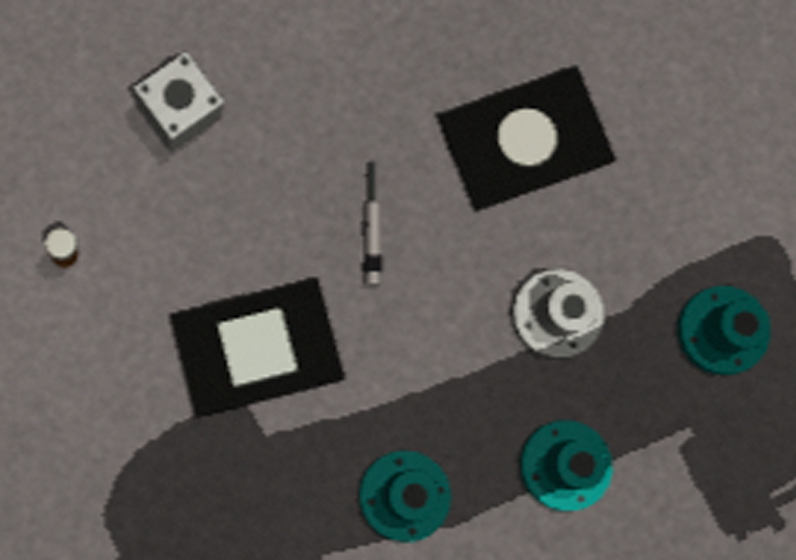

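The crops confirm it: the bare hubs at (459,236) and (131,260) are the large and small hubs, and the turquoise ones are look-alikes. Next I'll fix the poses with a model overlay.

Run:
```python
from h import *
im=cv2.imread("pics/top0.png");g=cv2.cvtColor(im,cv2.COLOR_BGR2GRAY)
# tops at z=.044
for nm,x,y in(("bar",243,170),("block",330,162)):
    m=(g>165).astype(np.uint8);n,l,s,c=cv2.connectedComponentsWithStats(m)
    i=l[y-20 if nm=="bar" else y-8,x] or l[y,x]
    pts=np.argwhere(l==i)[:,::-1]
    r=cv2.minAreaRect((px2w(pts,.044)[:,:2]*1000).astype(np.float32));print(nm,r)
hl=px2w((464.2,233.7),.044)[0];hs=px2w((126.2,259.7),.044)[0]
print("hubs",hl,hs,"vial",px2w((290.2,212),.046),"tweez",px2w([(187,188),(187,234)],.004))
P=np.array
pads=dict(lr=(.6043,.3025,19.7),sr=(.5852,-.337,18.2),sq=(.4372,-.1365,13),lo=(.4291,.1267,3.8))
big=cv2.resize(im,None,fx=4,fy=4,interpolation=cv2.INTER_CUBIC)
def poly(w,col): cv2.polylines(big,[np.round((w2px(w)+.5)*4-.5).astype(int)],True,col,1)
def circ(c,r,z,col):
    a=np.linspace(0,6.28,50);poly(np.c_[c[0]+r*np.cos(a),c[1]+r*np.sin(a),0*a+z],col)
def rect(c,L,W,th,z,col):
    th=np.radians(th);u=P([np.cos(th),np.sin(th)]);v=P([-u[1],u[0]])
    poly(P([[*(P(c[:2])+a*L/2*u+b*W/2*v),z] for a,b in((1,1),(1,-1),(-1,-1),(-1,1))]),col)
R=(0,0,255)
circ(hl,.032,.010,R);circ(hl,.032,0,R);circ(hl,.017,.044,R);circ(hs,.021,.010,R);circ(hs,.012,.044,R)
for k,p in pads.items(): rect(p,.076,.110,p[2],.006,(0,255,0))
circ(pads['lr'],.032,.006,R);circ(pads['sr'],.021,.006,R);rect(pads['sq'],.046,.046,13,.006,R);rect(pads['lo'],.026,.1,3.8,.006,R)
bar=(.6058,.0958,10.8);rect(px2w((243.3,169.7),.044)[0],.1,.026,10.8,.044,R);rect(px2w((330.2,162.1),.044)[0],.046,.046,34.6,.044,R)
print(px2w((243.3,169.7),.044)[0],px2w((330.2,162.1),.044)[0])
a=big[560:1100,440:1080];cv2.imwrite("pics/o1.png",a);cv2.imwrite("pics/o2.png",big[560:1100,1200:1980])
```

```text
bar ((599.6950073242188, 93.59870910644531), (97.19904327392578, 21.89159393310547), 10.842161178588867)
block ((611.4188232421875, -85.35924530029297), (42.98541259765625, 42.473289489746094), 34.55405044555664)
hubs [ 0.45567434 -0.35217644  0.044     ] [0.41952164 0.32699221 0.044     ] vial [[ 0.50806167 -0.00146982  0.046     ]] tweez [[0.57249598 0.21891752 0.004     ]
 [0.4740261  0.21781589 0.004     ]]
[0.59857138 0.09321459 0.044     ] [ 0.6105982  -0.08513952  0.044     ]
```

View pics/o1.png

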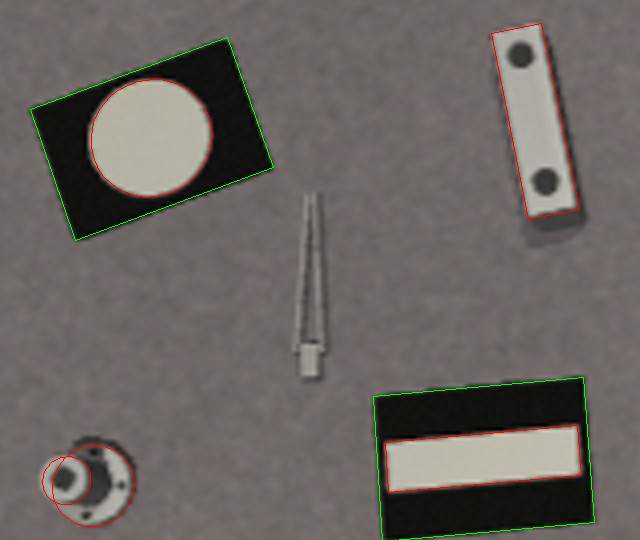

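View pics/o2.png

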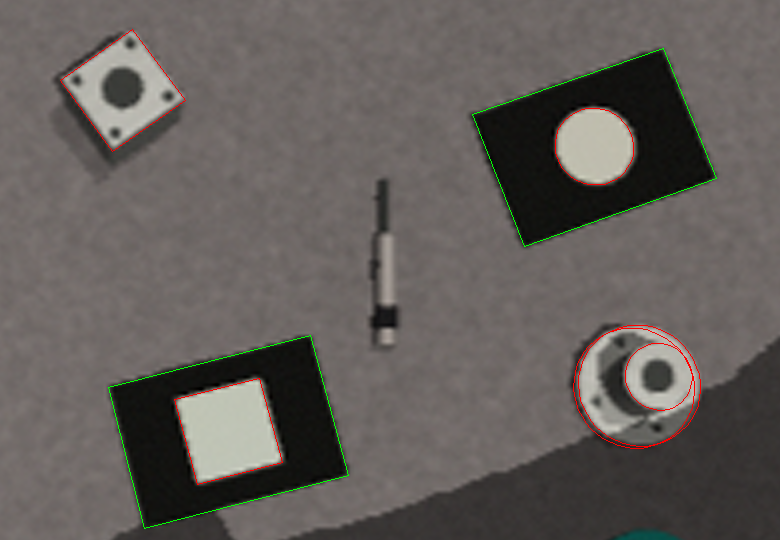

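The overlay fits to within about 1–2 mm. I'll write a helper that gives each shift in tool axes, then start with the large hub.

```bash
cat > g.py <<'E'
import sys,numpy as np
from rig import ctrl
from scipy.spatial.transform import Rotation as Ro
s=ctrl.get_state();p=np.array(s['tool_pos']);q=s['tool_rot'];R=Ro.from_quat([q[1],q[2],q[3],q[0]])
x,y,z=map(float,sys.argv[1:4]);yaws=[float(a) for a in sys.argv[4:]]
d=R.inv().apply(np.array([x,y,z])-p)
rx=R.as_matrix()[:,0];cur=np.degrees(np.arctan2(rx[1],rx[0]))
print("t",round(s['time'],2),"pos",p.round(4),"yaw",cur.round(1),"F",np.round(s['wrist_force'],1),"w",round(s['width'],4),"q",s['q'].round(2))
print("shift",d.round(4),"down dir in tool",R.inv().apply([0,0,-1]).round(4))
for yw in yaws:
  for k in(0,180):
    t=np.radians(yw+k);c,sn=np.cos(t),np.sin(t)
    T=Ro.from_matrix(np.array([[c,sn,0],[sn,-c,0],[0,0,-1]]))
    print("yaw",yw+k,"rot",(R.inv()*T).as_rotvec().round(4))
E
python3 g.py .4557 -.3522 .12 -45
```

```text
t 0.1 pos [ 0.2596 -0.5681  0.2219] yaw -65.4 F [-1.1 -0.   0.2] w 0.0879 q [ 1.07  0.41 -0.01  1.6   0.01  1.13 -0.08]
shift [-0.1147 -0.2681  0.1021] down dir in tool [ 1.4e-03 -1.0e-04  1.0e+00]
yaw -45.0 rot [-1.000e-04  1.400e-03 -3.566e-01]
yaw 135.0 rot [1.900e-03 2.000e-04 2.785e+00]
```

Call:
{"name": "drive_tool", "arguments": {
  "motion": [
    {"jaw": 0.065, "tx": -0.018, "ty": -0.042, "tz": 0.01, "wx": 0, "wy": 0, "wz": -0.07},
    {"jaw": 0.065, "tx": -0.036, "ty": -0.084, "tz": 0.02, "wx": 0, "wy": 0, "wz": -0.14},
    {"jaw": 0.065, "tx": -0.054, "ty": -0.126, "tz": 0.03, "wx": 0, "wy": 0, "wz": -0.21},
    {"jaw": 0.065, "tx": -0.072, "ty": -0.168, "tz": 0.04, "wx": 0, "wy": 0, "wz": -0.28},
    {"jaw": 0.065, "tx": -0.09, "ty": -0.21, "tz": 0.05, "wx": 0, "wy": 0, "wz": -0.356}
  ]
}}

```text
time: 0.6
tool_pos: [0.4142, -0.3976, 0.1721]
tool_rot: [-0.0, 0.924, -0.382, -0.0]
wrist_force: [0.7, -1.5, 0.1]
width: 0.0649
```

```bash
python3 g.py .4557 -.3522 .12 -45
```

```text
t 0.6 pos [ 0.4142 -0.3976  0.1721] yaw -44.9 F [ 0.7 -1.5  0.1] w 0.0649 q [ 0.81  0.38 -0.17  1.77  0.07  0.99 -0.17]
shift [-0.0026 -0.0615  0.0521] down dir in tool [ 3.e-04 -0.e+00  1.e+00]
yaw -45.0 rot [0.     0.0003 0.0021]
yaw 135.0 rot [-5.0000e-04  1.0000e-04 -3.1394e+00]
```

Call:
{"name": "drive_tool", "arguments": {
  "motion": [
    {"jaw": 0.065, "tx": -0.002, "ty": -0.04, "tz": 0.03, "wx": 0, "wy": 0, "wz": 0},
    {"jaw": 0.065, "tx": -0.0026, "ty": -0.0615, "tz": 0.06, "wx": 0, "wy": 0, "wz": 0},
    {"jaw": 0.065, "tx": -0.0026, "ty": -0.0615, "tz": 0.085, "wx": 0, "wy": 0, "wz": 0},
    {"jaw": 0.065, "tx": -0.0026, "ty": -0.0615, "tz": 0.1, "wx": 0, "wy": 0, "wz": 0},
    {"jaw": 0.065, "tx": -0.0026, "ty": -0.0615, "tz": 0.1, "wx": 0, "wy": 0, "wz": 0}
  ]
}}

```text
time: 1.1
tool_pos: [0.4536, -0.3527, 0.0701]
tool_rot: [-0.001, 0.924, -0.383, -0.002]
wrist_force: [0.5, -0.5, 0.2]
width: 0.0647
```

```bash
python3 g.py .4557 -.3522 .016 -45
python3 - <<'E'
from h import *
im=ctrl.get_image("scene");cv2.imwrite("pics/s1.png",cv2.resize(im[150:300,130:330],None,fx=3.5,fy=3.5))
E
```

```text
t 1.1 pos [ 0.4536 -0.3527  0.0701] yaw -45.0 F [ 0.5 -0.5  0.2] w 0.0647 q [ 0.7   0.51 -0.17  1.85  0.12  0.79 -0.31]
shift [ 0.0014 -0.0018  0.0541] down dir in tool [ 4.9e-03 -9.0e-04  1.0e+00]
yaw -45.0 rot [0.0009 0.0049 0.    ]
yaw 135.0 rot [-7.6000e-03  1.3000e-03 -3.1416e+00]
```

View pics/s1.png

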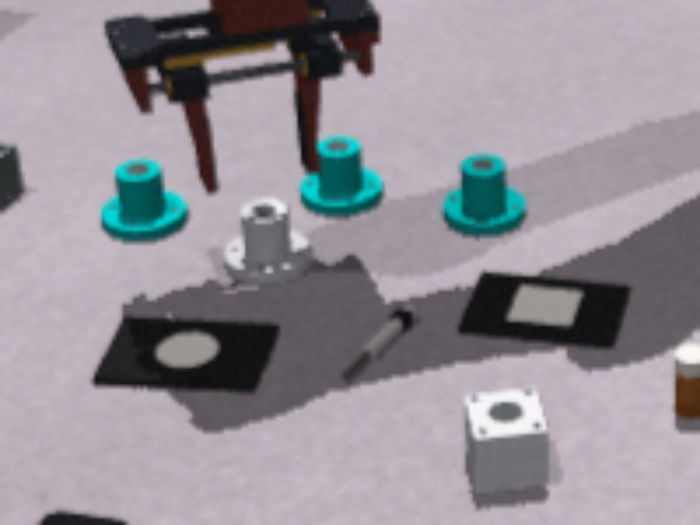

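The crop shows the open gripper above the white hub, with fingertips near scene pixels (190,204) and (219,198). I'll check that against the projected TCP.

```bash
python3 -c "
from h import *
print(w2px([[.4536,-.3527,.0701],[.4557,-.3522,.044]],'scene'))"; python3 g.py .4557 -.3522 .016 -45
```

```text
[[204.04208728 200.02456843]
 [204.72546454 209.44398411]]
t 1.15 pos [ 0.4544 -0.3534  0.0716] yaw -45.0 F [-0.6 -0.6 -0.5] w 0.0649 q [ 0.71  0.51 -0.17  1.85  0.12  0.79 -0.31]
shift [ 0.0003 -0.0018  0.0556] down dir in tool [ 2.7e-03 -4.0e-04  1.0e+00]
yaw -45.0 rot [ 0.0004  0.0027 -0.0005]
yaw 135.0 rot [ 4.2000e-03 -7.0000e-04  3.1411e+00]
```

Call:
{"name": "drive_tool", "arguments": {
  "motion": [
    {"jaw": 0.065, "tx": 0, "ty": -0.0015, "tz": 0.025, "wx": 0, "wy": 0, "wz": 0},
    {"jaw": 0.065, "tx": 0, "ty": -0.0015, "tz": 0.045, "wx": 0, "wy": 0, "wz": 0},
    {"jaw": 0.065, "tx": 0, "ty": -0.0015, "tz": 0.055, "wx": 0, "wy": 0, "wz": 0},
    {"jaw": 0.065, "tx": 0, "ty": -0.0015, "tz": 0.055, "wx": 0, "wy": 0, "wz": 0},
    {"jaw": 0.02, "tx": 0, "ty": -0.0015, "tz": 0.055, "wx": 0, "wy": 0, "wz": 0}
  ]
}}

```text
time: 1.65
tool_pos: [0.4566, -0.3534, 0.0186]
tool_rot: [0.0, 0.924, -0.383, 0.001]
wrist_force: [0.3, 0.7, 0.6]
width: 0.0597
```

Call:
{"name": "drive_tool", "arguments": {
  "motion": [
    {"jaw": 0.02, "tx": 0, "ty": 0, "tz": 0, "wx": 0, "wy": 0, "wz": 0},
    {"jaw": 0.02, "tx": 0, "ty": 0, "tz": 0, "wx": 0, "wy": 0, "wz": 0},
    {"jaw": 0.02, "tx": 0, "ty": 0, "tz": 0, "wx": 0, "wy": 0, "wz": 0},
    {"jaw": 0.02, "tx": 0, "ty": 0, "tz": 0, "wx": 0, "wy": 0, "wz": 0},
    {"jaw": 0.02, "tx": 0, "ty": 0, "tz": 0, "wx": 0, "wy": 0, "wz": 0}
  ]
}}

```text
time: 2.15
tool_pos: [0.4562, -0.3529, 0.0182]
tool_rot: [0.0, 0.924, -0.383, 0.0]
wrist_force: [-2.0, 1.3, 6.2]
width: 0.0328
```

```bash
python3 g.py .4557 -.3522 .166 -45
```

```text
t 2.15 pos [ 0.4562 -0.3529  0.0182] yaw -45.0 F [-2.   1.3  6.2] w 0.0328 q [ 0.69  0.59 -0.16  1.88  0.14  0.69 -0.33]
shift [-8.000e-04 -1.000e-04 -1.478e-01] down dir in tool [-2.e-04 -1.e-04  1.e+00]
yaw -45.0 rot [ 0.0001 -0.0002 -0.0006]
yaw 135.0 rot [-3.000e-04 -1.000e-04  3.141e+00]
```

Call:
{"name": "drive_tool", "arguments": {
  "motion": [
    {"jaw": 0.02, "tz": -0.02, "tx": 0, "ty": 0, "wx": 0, "wy": 0, "wz": 0},
    {"jaw": 0.02, "tz": -0.05, "tx": 0, "ty": 0, "wx": 0, "wy": 0, "wz": 0},
    {"jaw": 0.02, "tz": -0.085, "tx": 0, "ty": 0, "wx": 0, "wy": 0, "wz": 0},
    {"jaw": 0.02, "tz": -0.115, "tx": 0, "ty": 0, "wx": 0, "wy": 0, "wz": 0},
    {"jaw": 0.02, "tz": -0.12, "tx": 0, "ty": 0, "wx": 0, "wy": 0, "wz": 0}
  ]
}}

```text
time: 2.65
tool_pos: [0.4579, -0.3541, 0.1411]
tool_rot: [0.001, 0.924, -0.383, 0.003]
wrist_force: [0.4, -0.1, -1.5]
width: 0.0332
```

```bash
python3 g.py .6043 .3025 .138 20
```

```text
t 2.65 pos [ 0.4579 -0.3541  0.1411] yaw -45.0 F [ 0.4 -0.1 -1.5] w 0.0332 q [ 0.71  0.42 -0.18  1.8   0.09  0.93 -0.29]
shift [-0.3612 -0.5675  0.0016] down dir in tool [-0.0058  0.001   1.    ]
yaw 20.0 rot [ 0.0024 -0.0057 -1.1352]
yaw 200.0 rot [-0.0065 -0.0027  2.0064]
```

Call:
{"name": "drive_tool", "arguments": {
  "motion": [
    {"jaw": 0.02, "tx": -0.015, "ty": -0.023, "tz": 0, "wx": 0, "wy": 0, "wz": -0.06},
    {"jaw": 0.02, "tx": -0.035, "ty": -0.055, "tz": 0, "wx": 0, "wy": 0, "wz": -0.14},
    {"jaw": 0.02, "tx": -0.058, "ty": -0.091, "tz": 0, "wx": 0, "wy": 0, "wz": -0.22},
    {"jaw": 0.02, "tx": -0.081, "ty": -0.127, "tz": 0, "wx": 0, "wy": 0, "wz": -0.3},
    {"jaw": 0.02, "tx": -0.104, "ty": -0.163, "tz": 0, "wx": 0, "wy": 0, "wz": -0.38}
  ]
}}

```text
time: 3.15
tool_pos: [0.4972, -0.1613, 0.1361]
tool_rot: [-0.0, 0.98, -0.199, -0.001]
wrist_force: [0.4, -0.0, -0.7]
width: 0.0327
```

```bash
python3 g.py .6043 .3025 .138 20
```

```text
t 3.15 pos [ 0.4972 -0.1613  0.1361] yaw -23.0 F [ 0.4 -0.  -0.7] w 0.0327 q [ 0.49  0.36 -0.33  1.92  0.15  0.89 -0.32]
shift [-0.0824 -0.4688 -0.0017] down dir in tool [2.2e-03 2.0e-04 1.0e+00]
yaw 20.0 rot [-0.001   0.0021 -0.75  ]
yaw 200.0 rot [2.6000e-03 1.2000e-03 2.3916e+00]
```

Call:
{"name": "drive_tool", "arguments": {
  "motion": [
    {"jaw": 0.02, "tx": -0.007, "ty": -0.04, "tz": 0, "wx": 0, "wy": 0, "wz": -0.07},
    {"jaw": 0.02, "tx": -0.014, "ty": -0.08, "tz": 0, "wx": 0, "wy": 0, "wz": -0.14},
    {"jaw": 0.02, "tx": -0.021, "ty": -0.12, "tz": 0, "wx": 0, "wy": 0, "wz": -0.21},
    {"jaw": 0.02, "tx": -0.028, "ty": -0.16, "tz": 0, "wx": 0, "wy": 0, "wz": -0.28},
    {"jaw": 0.02, "tx": -0.035, "ty": -0.2, "tz": 0, "wx": 0, "wy": 0, "wz": -0.35}
  ]
}}

```text
time: 3.65
tool_pos: [0.5436, 0.0359, 0.136]
tool_rot: [-0.0, 1.0, -0.026, -0.001]
wrist_force: [0.2, -1.4, -1.7]
width: 0.0331
```

```bash
python3 g.py .6043 .3025 .138 20
```

```text
t 3.65 pos [0.5436 0.0359 0.136 ] yaw -2.9 F [ 0.2 -1.4 -1.7] w 0.0331 q [ 0.21  0.41 -0.46  1.86  0.23  0.92 -0.41]
shift [ 0.047  -0.2693 -0.002 ] down dir in tool [2.3e-03 2.0e-04 1.0e+00]
yaw 20.0 rot [-0.0007  0.0023 -0.4002]
yaw 200.0 rot [3.2000e-03 9.0000e-04 2.7414e+00]
```

Call:
{"name": "drive_tool", "arguments": {
  "motion": [
    {"jaw": 0.02, "tx": 0.007, "ty": -0.04, "tz": 0, "wx": 0, "wy": 0, "wz": -0.06},
    {"jaw": 0.02, "tx": 0.014, "ty": -0.08, "tz": 0, "wx": 0, "wy": 0, "wz": -0.12},
    {"jaw": 0.02, "tx": 0.021, "ty": -0.12, "tz": 0, "wx": 0, "wy": 0, "wz": -0.18},
    {"jaw": 0.02, "tx": 0.028, "ty": -0.16, "tz": 0, "wx": 0, "wy": 0, "wz": -0.24},
    {"jaw": 0.02, "tx": 0.035, "ty": -0.2, "tz": 0, "wx": 0, "wy": 0, "wz": -0.3}
  ]
}}

```text
time: 4.15
tool_pos: [0.5896, 0.2334, 0.1356]
tool_rot: [0.0, 0.992, 0.124, -0.001]
wrist_force: [0.3, -1.1, -1.6]
width: 0.0329
```

```bash
python3 g.py .6043 .3025 .1 20
```

```text
t 4.15 pos [0.5896 0.2334 0.1356] yaw 14.2 F [ 0.3 -1.1 -1.6] w 0.0329 q [-0.08  0.57 -0.53  1.63  0.32  1.03 -0.47]
shift [ 0.0314 -0.0634  0.0356] down dir in tool [2.6e-03 3.0e-04 1.0e+00]
yaw 20.0 rot [-0.0004  0.0026 -0.1005]
yaw 200.0 rot [4.0000e-03 6.0000e-04 3.0411e+00]
```

Call:
{"name": "drive_tool", "arguments": {
  "motion": [
    {"jaw": 0.02, "tx": 0.014, "ty": -0.03, "tz": 0, "wx": 0, "wy": 0, "wz": -0.05},
    {"jaw": 0.02, "tx": 0.026, "ty": -0.052, "tz": 0.01, "wx": 0, "wy": 0, "wz": -0.08},
    {"jaw": 0.02, "tx": 0.0312, "ty": -0.0632, "tz": 0.025, "wx": 0, "wy": 0, "wz": -0.1},
    {"jaw": 0.02, "tx": 0.0312, "ty": -0.0632, "tz": 0.045, "wx": 0, "wy": 0, "wz": -0.1},
    {"jaw": 0.02, "tx": 0.0312, "ty": -0.0632, "tz": 0.06, "wx": 0, "wy": 0, "wz": -0.1}
  ]
}}

```text
time: 4.65
tool_pos: [0.6042, 0.2994, 0.0742]
tool_rot: [0.001, 0.985, 0.172, -0.002]
wrist_force: [-0.6, -0.8, -1.0]
width: 0.0328
```

Call:
{"name": "drive_tool", "arguments": {
  "motion": [
    {"jaw": 0.02, "tx": 0, "ty": 0, "tz": 0.01, "wx": 0, "wy": 0, "wz": 0},
    {"jaw": 0.02, "tx": 0, "ty": 0, "tz": 0.02, "wx": 0, "wy": 0, "wz": 0},
    {"jaw": 0.02, "tx": 0, "ty": 0, "tz": 0.02, "wx": 0, "wy": 0, "wz": 0}
  ]
}}

```text
time: 4.95
tool_pos: [0.6054, 0.2989, 0.0561]
tool_rot: [0.0, 0.985, 0.171, -0.001]
wrist_force: [1.0, 0.2, -0.8]
width: 0.0327
```

```bash
python3 g.py .6043 .3025 .0245 20
```

```text
t 4.95 pos [0.6054 0.2989 0.0561] yaw 19.7 F [ 1.   0.2 -0.8] w 0.0327 q [-0.2   0.72 -0.51  1.58  0.41  0.95 -0.5 ]
shift [ 0.0003 -0.0037  0.0316] down dir in tool [ 2.2e-03 -6.0e-04  1.0e+00]
yaw 20.0 rot [ 0.0006  0.0022 -0.0057]
yaw 200.0 rot [ 3.4000e-03 -9.0000e-04  3.1359e+00]
```

Call:
{"name": "drive_tool", "arguments": {
  "motion": [
    {"jaw": 0.02, "tx": 0, "ty": -0.002, "tz": 0.01, "wx": 0, "wy": 0, "wz": 0},
    {"jaw": 0.02, "tx": 0, "ty": -0.0035, "tz": 0.02, "wx": 0, "wy": 0, "wz": 0},
    {"jaw": 0.02, "tx": 0, "ty": -0.0035, "tz": 0.027, "wx": 0, "wy": 0, "wz": 0},
    {"jaw": 0.02, "tx": 0, "ty": -0.0035, "tz": 0.03, "wx": 0, "wy": 0, "wz": 0},
    {"jaw": 0.02, "tx": 0, "ty": -0.0035, "tz": 0.031, "wx": 0, "wy": 0, "wz": 0}
  ]
}}

```text
time: 5.45
tool_pos: [0.6046, 0.3032, 0.0261]
tool_rot: [0.0, 0.985, 0.171, -0.0]
wrist_force: [-0.7, 0.7, -1.1]
width: 0.033
```

```bash
python3 g.py .6043 .3025 .0245 20
```

```text
t 5.45 pos [0.6046 0.3032 0.0261] yaw 19.7 F [-0.7  0.7 -1.1] w 0.033 q [-0.21  0.76 -0.5   1.59  0.43  0.9  -0.52]
shift [-0.0005  0.0006  0.0016] down dir in tool [ 6.e-04 -1.e-04  1.e+00]
yaw 20.0 rot [ 0.0001  0.0006 -0.005 ]
yaw 200.0 rot [ 1.0000e-03 -2.0000e-04  3.1366e+00]
```

Call:
{"name": "drive_tool", "arguments": {
  "motion": [
    {"jaw": 0.02, "tx": 0, "ty": 0, "tz": 0.0015, "wx": 0, "wy": 0, "wz": 0},
    {"jaw": 0.02, "tx": 0, "ty": 0, "tz": 0.002, "wx": 0, "wy": 0, "wz": 0},
    {"jaw": 0.06, "tx": 0, "ty": 0, "tz": 0.002, "wx": 0, "wy": 0, "wz": 0},
    {"jaw": 0.06, "tx": 0, "ty": 0, "tz": 0.002, "wx": 0, "wy": 0, "wz": 0},
    {"jaw": 0.06, "tx": 0, "ty": 0, "tz": 0.002, "wx": 0, "wy": 0, "wz": 0}
  ]
}}

```text
time: 5.95
tool_pos: [0.605, 0.3035, 0.025]
tool_rot: [-0.0, 0.985, 0.171, 0.0]
wrist_force: [-0.2, -0.0, 0.0]
width: 0.0531
```

Call:
{"name": "drive_tool", "arguments": {
  "motion": [
    {"jaw": 0.06, "tx": 0, "ty": 0, "tz": -0.015, "wx": 0, "wy": 0, "wz": 0},
    {"jaw": 0.06, "tx": 0, "ty": 0, "tz": -0.04, "wx": 0, "wy": 0, "wz": 0},
    {"jaw": 0.06, "tx": 0, "ty": 0, "tz": -0.065, "wx": 0, "wy": 0, "wz": 0},
    {"jaw": 0.06, "tx": 0, "ty": 0, "tz": -0.08, "wx": 0, "wy": 0, "wz": 0}
  ]
}}

```text
time: 6.35
tool_pos: [0.6057, 0.3041, 0.108]
tool_rot: [-0.001, 0.985, 0.171, 0.002]
wrist_force: [-0.2, 0.7, 0.5]
width: 0.0599
```

```bash
python3 g.py .4195 .3270 .1 20 35 -52
python3 - <<'E'
from h import *
im=ctrl.get_image("scene");cv2.imwrite("pics/s2.png",im)
E
```

```text
t 6.35 pos [0.6057 0.3041 0.108 ] yaw 19.7 F [-0.2  0.7  0.5] w 0.0599 q [-0.19  0.67 -0.54  1.54  0.38  1.03 -0.48]
shift [-0.1676 -0.0843  0.0075] down dir in tool [-3.3e-03  6.0e-04  1.0e+00]
yaw 20.0 rot [-0.0006 -0.0033 -0.005 ]
yaw 200.0 rot [-5.1000e-03  1.0000e-03  3.1366e+00]
yaw 35.0 rot [-2.000e-04 -3.300e-03 -2.668e-01]
yaw 215.0 rot [-4.8000e-03  3.0000e-04  2.8748e+00]
yaw -52.0 rot [-0.0026 -0.0024  1.2516]
yaw 128.0 rot [ 0.0026 -0.0028 -1.89  ]
```

View pics/s2.png

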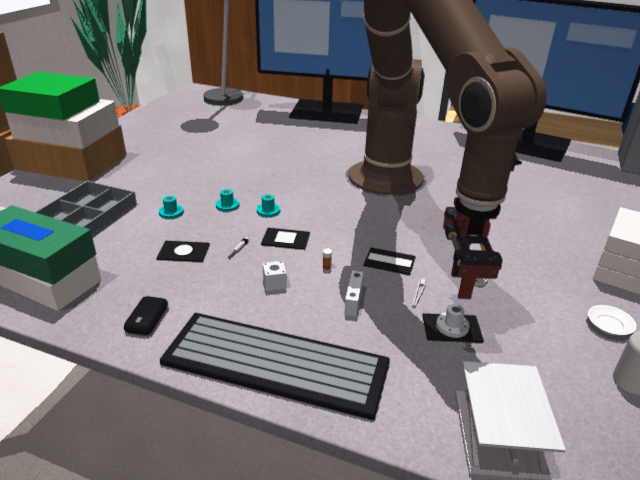

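The large hub stands on its pad at scene (452,322). Next is the small hub.

Call:
{"name": "drive_tool", "arguments": {
  "motion": [
    {"jaw": 0.06, "tx": -0.035, "ty": -0.018, "tz": 0, "wx": 0, "wy": 0, "wz": 0},
    {"jaw": 0.06, "tx": -0.075, "ty": -0.038, "tz": 0, "wx": 0, "wy": 0, "wz": 0},
    {"jaw": 0.06, "tx": -0.115, "ty": -0.058, "tz": 0, "wx": 0, "wy": 0, "wz": 0},
    {"jaw": 0.06, "tx": -0.15, "ty": -0.075, "tz": 0, "wx": 0, "wy": 0, "wz": 0},
    {"jaw": 0.06, "tx": -0.1676, "ty": -0.0843, "tz": 0.01, "wx": 0, "wy": 0, "wz": 0}
  ]
}}

```text
time: 6.9
tool_pos: [0.4155, 0.327, 0.0955]
tool_rot: [-0.0, 0.985, 0.173, 0.0]
wrist_force: [0.8, 0.5, -0.2]
width: 0.0599
```

```bash
python3 g.py .4195 .3270 .0175 20
```

```text
t 6.9 pos [0.4155 0.327  0.0955] yaw 19.9 F [ 0.8  0.5 -0.2] w 0.0599 q [-0.29  0.47 -0.6   1.93  0.35  0.84 -0.73]
shift [0.0037 0.0014 0.078 ] down dir in tool [-9.e-04  3.e-04  1.e+00]
yaw 20.0 rot [-0.0003 -0.0009 -0.0022]
yaw 200.0 rot [-1.4000e-03  5.0000e-04  3.1394e+00]
```

Call:
{"name": "drive_tool", "arguments": {
  "motion": [
    {"jaw": 0.06, "tx": 0.002, "ty": 0.001, "tz": 0.015, "wx": 0, "wy": 0, "wz": 0},
    {"jaw": 0.06, "tx": 0.002, "ty": 0.001, "tz": 0.03, "wx": 0, "wy": 0, "wz": 0},
    {"jaw": 0.06, "tx": 0.002, "ty": 0.001, "tz": 0.03, "wx": 0, "wy": 0, "wz": 0},
    {"jaw": 0.06, "tx": 0.002, "ty": 0.001, "tz": 0.03, "wx": 0, "wy": 0, "wz": 0}
  ]
}}

```text
time: 7.3
tool_pos: [0.4214, 0.3254, 0.0639]
tool_rot: [0.0, 0.985, 0.171, -0.001]
wrist_force: [0.6, 0.6, 0.6]
width: 0.0597
```

```bash
python3 g.py .4195 .3270 .0175 20
```

```text
t 7.3 pos [0.4214 0.3254 0.0639] yaw 19.6 F [0.6 0.6 0.6] w 0.0597 q [-0.31  0.52 -0.57  1.94  0.39  0.79 -0.75]
shift [-0.0012 -0.0021  0.0464] down dir in tool [ 1.4e-03 -2.0e-04  1.0e+00]
yaw 20.0 rot [ 0.0002  0.0014 -0.0063]
yaw 200.0 rot [ 2.2000e-03 -3.0000e-04  3.1353e+00]
```

Call:
{"name": "drive_tool", "arguments": {
  "motion": [
    {"jaw": 0.06, "tx": -0.001, "ty": -0.0015, "tz": 0.02, "wx": 0, "wy": 0, "wz": 0},
    {"jaw": 0.06, "tx": -0.001, "ty": -0.0015, "tz": 0.038, "wx": 0, "wy": 0, "wz": 0},
    {"jaw": 0.06, "tx": -0.001, "ty": -0.0015, "tz": 0.046, "wx": 0, "wy": 0, "wz": 0},
    {"jaw": 0.06, "tx": -0.001, "ty": -0.0015, "tz": 0.046, "wx": 0, "wy": 0, "wz": 0},
    {"jaw": 0.01, "tx": -0.001, "ty": -0.0015, "tz": 0.046, "wx": 0, "wy": 0, "wz": 0}
  ]
}}

```text
time: 7.8
tool_pos: [0.4198, 0.3272, 0.0191]
tool_rot: [-0.0, 0.985, 0.171, 0.0]
wrist_force: [0.7, 0.2, 0.2]
width: 0.0549
```

Call:
{"name": "drive_tool", "arguments": {
  "motion": [
    {"jaw": 0.01, "tx": 0, "ty": 0, "tz": 0, "wx": 0, "wy": 0, "wz": 0},
    {"jaw": 0.01, "tx": 0, "ty": 0, "tz": 0, "wx": 0, "wy": 0, "wz": 0},
    {"jaw": 0.01, "tx": 0, "ty": 0, "tz": 0, "wx": 0, "wy": 0, "wz": 0},
    {"jaw": 0.01, "tx": 0, "ty": 0, "tz": 0, "wx": 0, "wy": 0, "wz": 0},
    {"jaw": 0.01, "tx": 0, "ty": 0, "tz": 0, "wx": 0, "wy": 0, "wz": 0}
  ]
}}

```text
time: 8.3
tool_pos: [0.4197, 0.3272, 0.019]
tool_rot: [-0.0, 0.985, 0.171, 0.0]
wrist_force: [0.0, -0.7, 2.8]
width: 0.0225
```

```bash
python3 g.py .4195 .3270 .1375 20
```

```text
t 8.3 pos [0.4197 0.3272 0.019 ] yaw 19.7 F [ 0.  -0.7  2.8] w 0.0225 q [-0.35  0.58 -0.53  1.97  0.44  0.7  -0.81]
shift [-2.000e-04  1.000e-04 -1.185e-01] down dir in tool [-9.e-04  1.e-04  1.e+00]
yaw 20.0 rot [-0.0001 -0.0009 -0.0052]
yaw 200.0 rot [-1.4000e-03  2.0000e-04  3.1364e+00]
```

Call:
{"name": "drive_tool", "arguments": {
  "motion": [
    {"jaw": 0.01, "tz": -0.02, "tx": 0, "ty": 0, "wx": 0, "wy": 0, "wz": 0},
    {"jaw": 0.01, "tz": -0.05, "tx": 0, "ty": 0, "wx": 0, "wy": 0, "wz": 0},
    {"jaw": 0.01, "tz": -0.085, "tx": 0, "ty": 0, "wx": 0, "wy": 0, "wz": 0},
    {"jaw": 0.01, "tz": -0.115, "tx": 0, "ty": 0, "wx": 0, "wy": 0, "wz": 0},
    {"jaw": 0.01, "tz": -0.12, "tx": 0, "ty": 0, "wx": 0, "wy": 0, "wz": 0}
  ]
}}

```text
time: 8.8
tool_pos: [0.4205, 0.3283, 0.1419]
tool_rot: [-0.001, 0.985, 0.171, 0.002]
wrist_force: [0.2, -0.4, -0.8]
width: 0.0227
```

```bash
python3 g.py .5852 -.337 .139 -30
```

```text
t 8.8 pos [0.4205 0.3283 0.1419] yaw 19.7 F [ 0.2 -0.4 -0.8] w 0.0227 q [-0.26  0.41 -0.63  1.88  0.3   0.94 -0.68]
shift [-0.0693  0.6819  0.0016] down dir in tool [-0.0048  0.0014  1.    ]
yaw -30.0 rot [-0.0034 -0.0039  0.8676]
yaw 150.0 rot [ 0.0048 -0.0041 -2.274 ]
```

Call:
{"name": "drive_tool", "arguments": {
  "motion": [
    {"jaw": 0.01, "tx": -0.002, "ty": 0.025, "tz": 0, "wx": 0, "wy": 0, "wz": 0.03},
    {"jaw": 0.01, "tx": -0.006, "ty": 0.06, "tz": 0, "wx": 0, "wy": 0, "wz": 0.08},
    {"jaw": 0.01, "tx": -0.01, "ty": 0.1, "tz": 0, "wx": 0, "wy": 0, "wz": 0.13},
    {"jaw": 0.01, "tx": -0.014, "ty": 0.14, "tz": 0, "wx": 0, "wy": 0, "wz": 0.18},
    {"jaw": 0.01, "tx": -0.018, "ty": 0.18, "tz": 0, "wx": 0, "wy": 0, "wz": 0.23}
  ]
}}

```text
time: 9.3
tool_pos: [0.4627, 0.1496, 0.1378]
tool_rot: [0.0, 0.998, 0.056, -0.001]
wrist_force: [0.8, 0.1, -0.4]
width: 0.023
```

```bash
python3 g.py .5852 -.337 .139 -30
```

```text
t 9.3 pos [0.4627 0.1496 0.1378] yaw 6.4 F [ 0.8  0.1 -0.4] w 0.023 q [ 0.04  0.33 -0.54  1.99  0.22  0.88 -0.51]
shift [ 0.0673  0.4973 -0.0011] down dir in tool [ 1.2e-03 -4.0e-04  1.0e+00]
yaw -30.0 rot [0.0008 0.001  0.6358]
yaw 150.0 rot [-1.3000e-03  1.0000e-03 -2.5058e+00]
```

Call:
{"name": "drive_tool", "arguments": {
  "motion": [
    {"jaw": 0.01, "tx": 0.0055, "ty": 0.041, "tz": 0, "wx": 0, "wy": 0, "wz": 0.053},
    {"jaw": 0.01, "tx": 0.011, "ty": 0.082, "tz": 0, "wx": 0, "wy": 0, "wz": 0.106},
    {"jaw": 0.01, "tx": 0.0165, "ty": 0.123, "tz": 0, "wx": 0, "wy": 0, "wz": 0.16},
    {"jaw": 0.01, "tx": 0.022, "ty": 0.164, "tz": 0, "wx": 0, "wy": 0, "wz": 0.212},
    {"jaw": 0.01, "tx": 0.0275, "ty": 0.205, "tz": 0, "wx": 0, "wy": 0, "wz": 0.265}
  ]
}}

```text
time: 9.8
tool_pos: [0.5132, -0.0509, 0.1378]
tool_rot: [0.0, 0.997, -0.077, -0.001]
wrist_force: [1.1, 0.7, 0.6]
width: 0.0228
```

```bash
python3 g.py .5852 -.337 .139 -30
```

```text
t 9.8 pos [ 0.5132 -0.0509  0.1378] yaw -8.8 F [1.1 0.7 0.6] w 0.0228 q [ 0.33  0.35 -0.4   1.93  0.18  0.89 -0.31]
shift [ 0.1148  0.2717 -0.0013] down dir in tool [ 1.2e-03 -4.0e-04  1.0e+00]
yaw -30.0 rot [0.0006 0.0011 0.3704]
yaw 150.0 rot [-1.6000e-03  9.0000e-04 -2.7712e+00]
```

Call:
{"name": "drive_tool", "arguments": {
  "motion": [
    {"jaw": 0.01, "tx": 0.016, "ty": 0.038, "tz": 0, "wx": 0, "wy": 0, "wz": 0.052},
    {"jaw": 0.01, "tx": 0.032, "ty": 0.076, "tz": 0, "wx": 0, "wy": 0, "wz": 0.104},
    {"jaw": 0.01, "tx": 0.048, "ty": 0.114, "tz": 0, "wx": 0, "wy": 0, "wz": 0.156},
    {"jaw": 0.01, "tx": 0.064, "ty": 0.152, "tz": 0, "wx": 0, "wy": 0, "wz": 0.208},
    {"jaw": 0.01, "tx": 0.08, "ty": 0.19, "tz": 0, "wx": 0, "wy": 0, "wz": 0.26}
  ]
}}

```text
time: 10.3
tool_pos: [0.5637, -0.2505, 0.1374]
tool_rot: [0.0, 0.979, -0.205, -0.001]
wrist_force: [0.6, 0.6, -0.4]
width: 0.0227
```

```bash
python3 g.py .5852 -.337 .08 -30
```

```text
t 10.3 pos [ 0.5637 -0.2505  0.1374] yaw -23.7 F [ 0.6  0.6 -0.4] w 0.0227 q [ 0.53  0.5  -0.27  1.69  0.15  0.98 -0.2 ]
shift [0.0545 0.0706 0.0573] down dir in tool [ 1.7e-03 -5.0e-04  1.0e+00]
yaw -30.0 rot [0.0006 0.0016 0.1105]
yaw 150.0 rot [-2.5000e-03  9.0000e-04 -3.0311e+00]
```

Call:
{"name": "drive_tool", "arguments": {
  "motion": [
    {"jaw": 0.01, "tx": 0.022, "ty": 0.03, "tz": 0.005, "wx": 0, "wy": 0, "wz": 0.05},
    {"jaw": 0.01, "tx": 0.043, "ty": 0.056, "tz": 0.015, "wx": 0, "wy": 0, "wz": 0.09},
    {"jaw": 0.01, "tx": 0.0535, "ty": 0.069, "tz": 0.03, "wx": 0, "wy": 0, "wz": 0.11},
    {"jaw": 0.01, "tx": 0.0535, "ty": 0.069, "tz": 0.05, "wx": 0, "wy": 0, "wz": 0.11},
    {"jaw": 0.01, "tx": 0.0535, "ty": 0.069, "tz": 0.065, "wx": 0, "wy": 0, "wz": 0.11}
  ]
}}

```text
time: 10.8
tool_pos: [0.5845, -0.3337, 0.0709]
tool_rot: [-0.0, 0.966, -0.258, -0.001]
wrist_force: [-0.5, -0.1, -0.7]
width: 0.0228
```

Call:
{"name": "drive_tool", "arguments": {
  "motion": [
    {"jaw": 0.01, "tx": 0, "ty": 0, "tz": 0.01, "wx": 0, "wy": 0, "wz": 0},
    {"jaw": 0.01, "tx": 0, "ty": 0, "tz": 0.02, "wx": 0, "wy": 0, "wz": 0},
    {"jaw": 0.01, "tx": 0, "ty": 0, "tz": 0.02, "wx": 0, "wy": 0, "wz": 0}
  ]
}}

```text
time: 11.1
tool_pos: [0.5851, -0.3327, 0.0523]
tool_rot: [-0.0, 0.966, -0.257, -0.001]
wrist_force: [0.2, 0.5, -0.2]
width: 0.0228
```

```bash
python3 g.py .5852 -.337 .025 -30
```

```text
t 11.1 pos [ 0.5851 -0.3327  0.0523] yaw -29.8 F [ 0.2  0.5 -0.2] w 0.0228 q [ 0.58  0.67 -0.21  1.6   0.17  0.88 -0.21]
shift [0.0023 0.0037 0.0272] down dir in tool [ 0.0021 -0.      1.    ]
yaw -30.0 rot [0.     0.0021 0.0035]
yaw 150.0 rot [-0.0033  0.     -3.1381]
```

Call:
{"name": "drive_tool", "arguments": {
  "motion": [
    {"jaw": 0.01, "tx": 0.001, "ty": 0.002, "tz": 0.01, "wx": 0, "wy": 0, "wz": 0},
    {"jaw": 0.01, "tx": 0.002, "ty": 0.0035, "tz": 0.019, "wx": 0, "wy": 0, "wz": 0},
    {"jaw": 0.01, "tx": 0.002, "ty": 0.0035, "tz": 0.025, "wx": 0, "wy": 0, "wz": 0},
    {"jaw": 0.01, "tx": 0.002, "ty": 0.0035, "tz": 0.027, "wx": 0, "wy": 0, "wz": 0},
    {"jaw": 0.01, "tx": 0.002, "ty": 0.0035, "tz": 0.027, "wx": 0, "wy": 0, "wz": 0}
  ]
}}

```text
time: 11.6
tool_pos: [0.5856, -0.3374, 0.0263]
tool_rot: [-0.0, 0.966, -0.258, -0.0]
wrist_force: [0.2, 0.7, -1.2]
width: 0.0226
```

```bash
python3 g.py .5852 -.337 .025 -30
```

```text
t 11.6 pos [ 0.5856 -0.3374  0.0263] yaw -29.8 F [ 0.2  0.7 -1.2] w 0.0226 q [ 0.59  0.71 -0.2   1.61  0.18  0.84 -0.21]
shift [-0.0005 -0.0002  0.0013] down dir in tool [6.e-04 1.e-04 1.e+00]
yaw -30.0 rot [-0.0001  0.0006  0.0027]
yaw 150.0 rot [-1.0000e-03 -1.0000e-04 -3.1389e+00]
```

Call:
{"name": "drive_tool", "arguments": {
  "motion": [
    {"jaw": 0.01, "tx": 0, "ty": 0, "tz": 0.0015, "wx": 0, "wy": 0, "wz": 0},
    {"jaw": 0.01, "tx": 0, "ty": 0, "tz": 0.0015, "wx": 0, "wy": 0, "wz": 0},
    {"jaw": 0.05, "tx": 0, "ty": 0, "tz": 0.0015, "wx": 0, "wy": 0, "wz": 0},
    {"jaw": 0.05, "tx": 0, "ty": 0, "tz": 0.0015, "wx": 0, "wy": 0, "wz": 0},
    {"jaw": 0.05, "tx": 0, "ty": 0, "tz": 0.0015, "wx": 0, "wy": 0, "wz": 0}
  ]
}}

```text
time: 12.1
tool_pos: [0.5859, -0.3377, 0.0254]
tool_rot: [0.0, 0.966, -0.258, 0.0]
wrist_force: [0.0, 0.7, -0.0]
width: 0.043
```

Call:
{"name": "drive_tool", "arguments": {
  "motion": [
    {"jaw": 0.05, "tx": 0, "ty": 0, "tz": -0.015, "wx": 0, "wy": 0, "wz": 0},
    {"jaw": 0.05, "tx": 0, "ty": 0, "tz": -0.04, "wx": 0, "wy": 0, "wz": 0},
    {"jaw": 0.08, "tx": 0, "ty": 0, "tz": -0.07, "wx": 0, "wy": 0, "wz": 0},
    {"jaw": 0.08, "tx": 0, "ty": 0, "tz": -0.085, "wx": 0, "wy": 0, "wz": 0}
  ]
}}

```text
time: 12.5
tool_pos: [0.5871, -0.3382, 0.114]
tool_rot: [0.0, 0.966, -0.258, 0.002]
wrist_force: [0.1, -0.7, 0.3]
width: 0.0623
```

```bash
python3 g.py .6106 -.0851 .11 34.6 -55.4
python3 - <<'E'
from h import *
im=ctrl.get_image("scene");cv2.imwrite("pics/s3.png",im[150:380,80:560])
E
```

```text
t 12.5 pos [ 0.5871 -0.3382  0.114 ] yaw -29.9 F [ 0.1 -0.7  0.3] w 0.0623 q [ 0.6   0.61 -0.22  1.56  0.15  0.99 -0.19]
shift [-0.1057 -0.2312  0.0036] down dir in tool [-4.3e-03  3.0e-04  1.0e+00]
yaw 34.6 rot [ 0.0022 -0.004  -1.125 ]
yaw 214.6 rot [-0.0045 -0.0024  2.0166]
yaw -55.4 rot [-0.0012 -0.0042  0.4458]
yaw 124.6 rot [ 5.7000e-03 -1.7000e-03 -2.6958e+00]
```

View pics/s3.png

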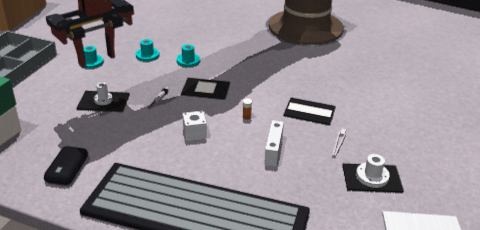

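The small hub stands on its pad, and the vial and tweezers look untouched. Next is the block.

Call:
{"name": "drive_tool", "arguments": {
  "motion": [
    {"jaw": 0.085, "tx": -0.016, "ty": -0.035, "tz": 0, "wx": 0, "wy": 0, "wz": 0.07},
    {"jaw": 0.085, "tx": -0.034, "ty": -0.075, "tz": 0, "wx": 0, "wy": 0, "wz": 0.15},
    {"jaw": 0.085, "tx": -0.052, "ty": -0.115, "tz": 0, "wx": 0, "wy": 0, "wz": 0.24},
    {"jaw": 0.085, "tx": -0.07, "ty": -0.155, "tz": 0, "wx": 0, "wy": 0, "wz": 0.33},
    {"jaw": 0.085, "tx": -0.088, "ty": -0.195, "tz": 0, "wx": 0, "wy": 0, "wz": 0.42}
  ]
}}

```text
time: 13.05
tool_pos: [0.6061, -0.123, 0.1098]
tool_rot: [0.0, 0.89, -0.455, -0.0]
wrist_force: [1.3, 0.4, -0.1]
width: 0.0853
```

```bash
python3 g.py .6106 -.0851 .07 -55.4
```

```text
t 13.05 pos [ 0.6061 -0.123   0.1098] yaw -54.1 F [ 1.3  0.4 -0.1] w 0.0853 q [ 0.23  0.52 -0.15  1.72  0.09  0.91 -0.9 ]
shift [-0.0281 -0.0259  0.0398] down dir in tool [ 3.e-04 -3.e-04  1.e+00]
yaw -55.4 rot [0.0003 0.0003 0.0219]
yaw 124.6 rot [-5.0000e-04  5.0000e-04 -3.1197e+00]
```

Call:
{"name": "drive_tool", "arguments": {
  "motion": [
    {"jaw": 0.085, "tx": -0.018, "ty": -0.017, "tz": 0.01, "wx": 0, "wy": 0, "wz": 0.022},
    {"jaw": 0.085, "tx": -0.028, "ty": -0.0259, "tz": 0.025, "wx": 0, "wy": 0, "wz": 0.022},
    {"jaw": 0.085, "tx": -0.028, "ty": -0.0259, "tz": 0.04, "wx": 0, "wy": 0, "wz": 0.022},
    {"jaw": 0.085, "tx": -0.028, "ty": -0.0259, "tz": 0.04, "wx": 0, "wy": 0, "wz": 0.022},
    {"jaw": 0.085, "tx": -0.028, "ty": -0.0259, "tz": 0.04, "wx": 0, "wy": 0, "wz": 0.022}
  ]
}}

```text
time: 13.55
tool_pos: [0.6101, -0.0894, 0.0692]
tool_rot: [0.001, 0.886, -0.464, -0.001]
wrist_force: [1.0, 0.0, -0.2]
width: 0.0849
```

```bash
python3 g.py .6106 -.0851 .0125 -55.4
```

```text
t 13.55 pos [ 0.6101 -0.0894  0.0692] yaw -55.3 F [ 1.   0.  -0.2] w 0.0849 q [ 0.17  0.57 -0.15  1.75  0.11  0.83 -0.99]
shift [-0.0033 -0.003   0.0566] down dir in tool [ 3.0e-04 -2.1e-03  1.0e+00]
yaw -55.4 rot [0.0021 0.0003 0.0014]
yaw 124.6 rot [-5.0000e-04  3.4000e-03 -3.1402e+00]
```

Call:
{"name": "drive_tool", "arguments": {
  "motion": [
    {"jaw": 0.085, "tx": -0.003, "ty": -0.003, "tz": 0.018, "wx": 0, "wy": 0, "wz": 0},
    {"jaw": 0.085, "tx": -0.003, "ty": -0.003, "tz": 0.036, "wx": 0, "wy": 0, "wz": 0},
    {"jaw": 0.085, "tx": -0.003, "ty": -0.003, "tz": 0.05, "wx": 0, "wy": 0, "wz": 0},
    {"jaw": 0.085, "tx": -0.003, "ty": -0.003, "tz": 0.056, "wx": 0, "wy": 0, "wz": 0},
    {"jaw": 0.085, "tx": -0.003, "ty": -0.003, "tz": 0.056, "wx": 0, "wy": 0, "wz": 0}
  ]
}}

```text
time: 14.05
tool_pos: [0.6112, -0.0835, 0.0135]
tool_rot: [0.0, 0.886, -0.464, -0.001]
wrist_force: [0.6, 0.7, -0.6]
width: 0.085
```

Call:
{"name": "drive_tool", "arguments": {
  "motion": [
    {"jaw": 0.035, "tx": 0, "ty": 0, "tz": 0, "wx": 0, "wy": 0, "wz": 0},
    {"jaw": 0.035, "tx": 0, "ty": 0, "tz": 0, "wx": 0, "wy": 0, "wz": 0},
    {"jaw": 0.035, "tx": 0, "ty": 0, "tz": 0, "wx": 0, "wy": 0, "wz": 0},
    {"jaw": 0.035, "tx": 0, "ty": 0, "tz": 0, "wx": 0, "wy": 0, "wz": 0},
    {"jaw": 0.035, "tx": 0, "ty": 0, "tz": 0, "wx": 0, "wy": 0, "wz": 0}
  ]
}}

```text
time: 14.55
tool_pos: [0.6118, -0.0826, 0.0144]
tool_rot: [-0.0, 0.886, -0.463, 0.0]
wrist_force: [-0.4, 0.3, -0.1]
width: 0.0488
```

```bash
python3 g.py .6106 -.0851 .1125 -55.4
```

```text
t 14.55 pos [ 0.6118 -0.0826  0.0144] yaw -55.2 F [-0.4  0.3 -0.1] w 0.0488 q [ 0.15  0.64 -0.14  1.78  0.12  0.73 -1.01]
shift [ 0.0014  0.0024 -0.0981] down dir in tool [-3.e-04  3.e-04  1.e+00]
yaw -55.4 rot [-0.0003 -0.0003  0.004 ]
yaw 124.6 rot [ 5.0000e-04 -5.0000e-04 -3.1376e+00]
```

Call:
{"name": "drive_tool", "arguments": {
  "motion": [
    {"jaw": 0.035, "tx": 0, "ty": 0, "tz": 0, "wx": 0, "wy": 0, "wz": 0},
    {"jaw": 0.035, "tx": 0, "ty": 0, "tz": 0, "wx": 0, "wy": 0, "wz": 0},
    {"jaw": 0.035, "tx": 0, "ty": 0, "tz": 0, "wx": 0, "wy": 0, "wz": 0}
  ]
}}

```text
time: 14.85
tool_pos: [0.612, -0.0827, 0.0144]
tool_rot: [-0.0, 0.886, -0.463, 0.0]
wrist_force: [-0.2, -0.5, 3.3]
width: 0.0457
```

Call:
{"name": "drive_tool", "arguments": {
  "motion": [
    {"jaw": 0.035, "tz": -0.02, "tx": 0, "ty": 0, "wx": 0, "wy": 0, "wz": 0},
    {"jaw": 0.035, "tz": -0.05, "tx": 0, "ty": 0, "wx": 0, "wy": 0, "wz": 0},
    {"jaw": 0.035, "tz": -0.085, "tx": 0, "ty": 0, "wx": 0, "wy": 0, "wz": 0},
    {"jaw": 0.035, "tz": -0.115, "tx": 0, "ty": 0, "wx": 0, "wy": 0, "wz": 0},
    {"jaw": 0.035, "tz": -0.12, "tx": 0, "ty": 0, "wx": 0, "wy": 0, "wz": 0}
  ]
}}

```text
time: 15.35
tool_pos: [0.6133, -0.0826, 0.1374]
tool_rot: [-0.001, 0.886, -0.463, 0.002]
wrist_force: [0.7, -0.2, -2.4]
width: 0.0457
```

```bash
python3 g.py .4372 -.1365 .134 -77
python3 - <<'E'
from h import *
im=ctrl.get_image("scene");cv2.imwrite("pics/s4.png",cv2.resize(im[150:330,150:400],None,fx=3,fy=3))
E
```

```text
t 15.35 pos [ 0.6133 -0.0826  0.1374] yaw -55.2 F [ 0.7 -0.2 -2.4] w 0.0457 q [ 0.17  0.49 -0.16  1.7   0.09  0.96 -0.98]
shift [-0.0564  0.1753  0.0026] down dir in tool [-0.003   0.0038  1.    ]
yaw -77.0 rot [-0.0043 -0.0023  0.3809]
yaw 103.0 rot [ 0.0032 -0.006  -2.7607]
```

View pics/s4.png

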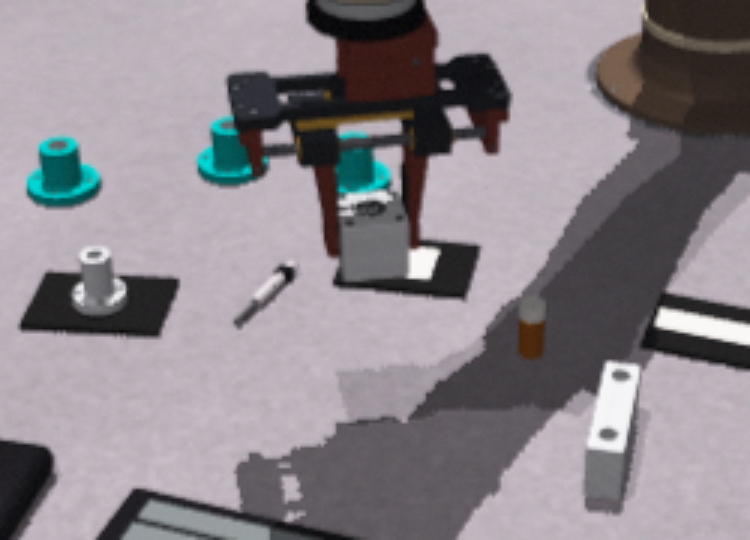

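Call:
{"name": "drive_tool", "arguments": {
  "motion": [
    {"jaw": 0.035, "tx": -0.009, "ty": 0.028, "tz": 0, "wx": 0, "wy": 0, "wz": 0.06},
    {"jaw": 0.035, "tx": -0.022, "ty": 0.068, "tz": 0, "wx": 0, "wy": 0, "wz": 0.15},
    {"jaw": 0.035, "tx": -0.035, "ty": 0.108, "tz": 0, "wx": 0, "wy": 0, "wz": 0.24},
    {"jaw": 0.035, "tx": -0.048, "ty": 0.148, "tz": 0, "wx": 0, "wy": 0, "wz": 0.33},
    {"jaw": 0.035, "tx": -0.0556, "ty": 0.173, "tz": 0, "wx": 0, "wy": 0, "wz": 0.381}
  ]
}}

```text
time: 15.9
tool_pos: [0.4332, -0.1363, 0.132]
tool_rot: [0.001, 0.781, -0.624, -0.002]
wrist_force: [0.4, -0.3, -3.0]
width: 0.046
```

Call:
{"name": "drive_tool", "arguments": {
  "motion": [
    {"jaw": 0.035, "tx": 0, "ty": 0, "tz": 0.015, "wx": 0, "wy": 0, "wz": 0},
    {"jaw": 0.035, "tx": 0, "ty": 0, "tz": 0.04, "wx": 0, "wy": 0, "wz": 0},
    {"jaw": 0.035, "tx": 0, "ty": 0, "tz": 0.065, "wx": 0, "wy": 0, "wz": 0},
    {"jaw": 0.035, "tx": 0, "ty": 0, "tz": 0.085, "wx": 0, "wy": 0, "wz": 0},
    {"jaw": 0.035, "tx": 0, "ty": 0, "tz": 0.085, "wx": 0, "wy": 0, "wz": 0}
  ]
}}

```text
time: 16.4
tool_pos: [0.4345, -0.135, 0.0456]
tool_rot: [0.002, 0.783, -0.622, -0.003]
wrist_force: [-0.2, -0.9, -2.4]
width: 0.0458
```

```bash
python3 g.py .4395 -.136 .021 -77
```

```text
t 16.4 pos [ 0.4345 -0.135   0.0456] yaw -77.0 F [-0.2 -0.9 -2.4] w 0.0458 q [ 0.25  0.39 -0.07  2.15  0.04  0.61 -1.19]
shift [ 0.0022 -0.0048  0.0246] down dir in tool [ 0.0033 -0.0068  1.    ]
yaw -77.0 rot [0.0068 0.0033 0.0002]
yaw 103.0 rot [-0.0051  0.0107 -3.1414]
```

Call:
{"name": "drive_tool", "arguments": {
  "motion": [
    {"jaw": 0.035, "tx": 0.001, "ty": -0.003, "tz": 0.008, "wx": 0.003, "wy": 0.001, "wz": 0},
    {"jaw": 0.035, "tx": 0.0015, "ty": -0.0045, "tz": 0.015, "wx": 0.003, "wy": 0.001, "wz": 0},
    {"jaw": 0.035, "tx": 0.0015, "ty": -0.0045, "tz": 0.019, "wx": 0.003, "wy": 0.001, "wz": 0},
    {"jaw": 0.035, "tx": 0.0015, "ty": -0.0045, "tz": 0.021, "wx": 0.003, "wy": 0.001, "wz": 0},
    {"jaw": 0.035, "tx": 0.0015, "ty": -0.0045, "tz": 0.021, "wx": 0.003, "wy": 0.001, "wz": 0}
  ]
}}

```text
time: 16.9
tool_pos: [0.4426, -0.1362, 0.0281]
tool_rot: [-0.001, 0.783, -0.623, 0.001]
wrist_force: [-0.6, 0.4, -2.6]
width: 0.0456
```

```bash
python3 g.py .4395 -.136 .0205 -77
```

```text
t 16.9 pos [ 0.4426 -0.1362  0.0281] yaw -77.0 F [-0.6  0.4 -2.6] w 0.0456 q [ 0.25  0.42 -0.07  2.16  0.05  0.56 -1.2 ]
shift [-0.0009  0.003   0.0076] down dir in tool [-0.001   0.0029  1.    ]
yaw -77.0 rot [-0.0029 -0.001  -0.0001]
yaw 103.0 rot [-1.6000e-03  4.6000e-03  3.1415e+00]
```

Call:
{"name": "drive_tool", "arguments": {
  "motion": [
    {"jaw": 0.035, "tx": 0, "ty": 0.0015, "tz": 0.002, "wx": -0.002, "wy": 0, "wz": 0},
    {"jaw": 0.035, "tx": 0, "ty": 0.002, "tz": 0.004, "wx": -0.002, "wy": 0, "wz": 0},
    {"jaw": 0.035, "tx": 0, "ty": 0.002, "tz": 0.0055, "wx": -0.002, "wy": 0, "wz": 0},
    {"jaw": 0.035, "tx": 0, "ty": 0.002, "tz": 0.0055, "wx": -0.002, "wy": 0, "wz": 0},
    {"jaw": 0.035, "tx": 0, "ty": 0.002, "tz": 0.0055, "wx": -0.002, "wy": 0, "wz": 0}
  ]
}}

```text
time: 17.4
tool_pos: [0.4407, -0.1367, 0.0227]
tool_rot: [-0.0, 0.783, -0.623, 0.001]
wrist_force: [-0.7, 0.0, -2.9]
width: 0.0459
```

```bash
python3 g.py .4395 -.136 .0205 -77
```

```text
t 17.4 pos [ 0.4407 -0.1367  0.0227] yaw -77.0 F [-0.7  0.  -2.9] w 0.0459 q [ 0.25  0.43 -0.06  2.16  0.05  0.55 -1.2 ]
shift [-0.001   0.0011  0.0022] down dir in tool [-0.0011  0.0011  1.    ]
yaw -77.0 rot [-0.0011 -0.0011 -0.0001]
yaw 103.0 rot [-1.7000e-03  1.7000e-03  3.1415e+00]
```

Lowering the last 2 mm and releasing.

Call:
{"name": "drive_tool", "arguments": {
  "motion": [
    {"jaw": 0.035, "tx": -0.0005, "ty": 0.001, "tz": 0.001, "wx": 0, "wy": 0, "wz": 0},
    {"jaw": 0.035, "tx": -0.0005, "ty": 0.001, "tz": 0.002, "wx": 0, "wy": 0, "wz": 0},
    {"jaw": 0.035, "tx": -0.0005, "ty": 0.001, "tz": 0.002, "wx": 0, "wy": 0, "wz": 0},
    {"jaw": 0.08, "tx": -0.0005, "ty": 0.001, "tz": 0.002, "wx": 0, "wy": 0, "wz": 0},
    {"jaw": 0.08, "tx": -0.0005, "ty": 0.001, "tz": 0.002, "wx": 0, "wy": 0, "wz": 0}
  ]
}}

```text
time: 17.9
tool_pos: [0.44, -0.1365, 0.0209]
tool_rot: [-0.0, 0.783, -0.623, 0.001]
wrist_force: [0.2, -0.1, 0.2]
width: 0.0588
```

Call:
{"name": "drive_tool", "arguments": {
  "motion": [
    {"jaw": 0.08, "tx": 0, "ty": 0, "tz": 0, "wx": 0, "wy": 0, "wz": 0},
    {"jaw": 0.08, "tx": 0, "ty": 0, "tz": -0.015, "wx": 0, "wy": 0, "wz": 0},
    {"jaw": 0.08, "tx": 0, "ty": 0, "tz": -0.04, "wx": 0, "wy": 0, "wz": 0},
    {"jaw": 0.08, "tx": 0, "ty": 0, "tz": -0.07, "wx": 0, "wy": 0, "wz": 0},
    {"jaw": 0.08, "tx": 0, "ty": 0, "tz": -0.09, "wx": 0, "wy": 0, "wz": 0}
  ]
}}

```text
time: 18.4
tool_pos: [0.44, -0.1365, 0.1125]
tool_rot: [-0.0, 0.783, -0.623, 0.001]
wrist_force: [0.3, -0.6, -0.7]
width: 0.0798
```

```bash
python3 g.py .5987 .0934 .12 -79.2
python3 - <<'E'
from h import *
im=ctrl.get_image("scene");cv2.imwrite("pics/s5.png",cv2.resize(im[150:330,150:400],None,fx=3,fy=3))
E
```

```text
t 18.4 pos [ 0.44   -0.1365  0.1125] yaw -77.0 F [ 0.3 -0.6 -0.7] w 0.0798 q [ 0.26  0.28 -0.07  2.1   0.03  0.76 -1.18]
shift [-0.1883 -0.2063 -0.0073] down dir in tool [-0.0017  0.0025  1.    ]
yaw -79.2 rot [-0.0026 -0.0017  0.0383]
yaw 100.8 rot [ 2.6000e-03 -4.0000e-03 -3.1033e+00]
```

View pics/s5.png

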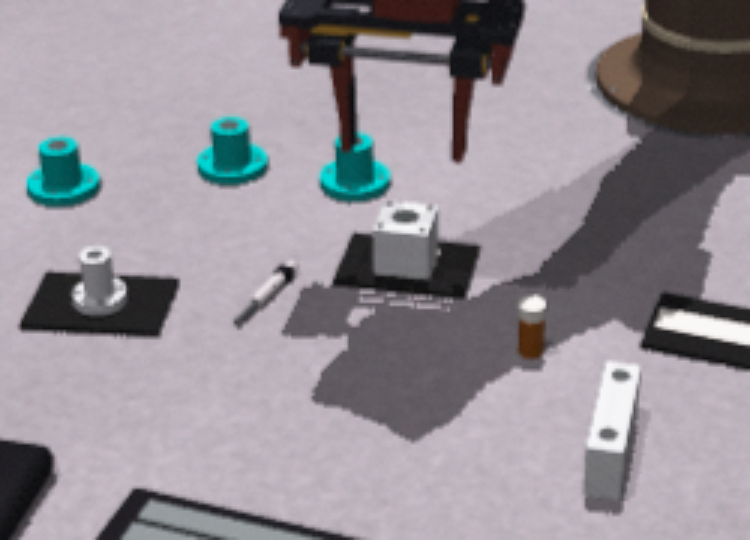

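The block sits square on its silhouette. The bar is the last part; I'll pass over the vial at TCP z ≈ 0.12.

Call:
{"name": "drive_tool", "arguments": {
  "motion": [
    {"jaw": 0.07, "tx": -0.022, "ty": -0.024, "tz": -0.004, "wx": 0, "wy": 0, "wz": 0.01},
    {"jaw": 0.07, "tx": -0.05, "ty": -0.055, "tz": -0.008, "wx": 0, "wy": 0, "wz": 0.02},
    {"jaw": 0.07, "tx": -0.08, "ty": -0.088, "tz": -0.008, "wx": 0, "wy": 0, "wz": 0.03},
    {"jaw": 0.07, "tx": -0.11, "ty": -0.12, "tz": -0.008, "wx": 0, "wy": 0, "wz": 0.038},
    {"jaw": 0.07, "tx": -0.14, "ty": -0.153, "tz": -0.008, "wx": 0, "wy": 0, "wz": 0.038}
  ]
}}

```text
time: 18.95
tool_pos: [0.5578, 0.0359, 0.1186]
tool_rot: [-0.0, 0.77, -0.638, 0.001]
wrist_force: [0.4, -0.9, -0.6]
width: 0.0701
```

```bash
python3 g.py .5987 .0934 .08 -79.2
```

```text
t 18.95 pos [0.5578 0.0359 0.1186] yaw -79.2 F [ 0.4 -0.9 -0.6] w 0.0701 q [-0.06  0.42 -0.12  1.86  0.07  0.86 -1.59]
shift [-0.0489 -0.0508  0.0386] down dir in tool [-0.0011  0.0013  1.    ]
yaw -79.2 rot [-0.0013 -0.0011 -0.0003]
yaw 100.8 rot [-1.7000e-03  2.0000e-03  3.1413e+00]
```

Call:
{"name": "drive_tool", "arguments": {
  "motion": [
    {"jaw": 0.065, "tx": -0.025, "ty": -0.026, "tz": 0, "wx": 0, "wy": 0, "wz": 0},
    {"jaw": 0.065, "tx": -0.043, "ty": -0.045, "tz": 0.01, "wx": 0, "wy": 0, "wz": 0},
    {"jaw": 0.065, "tx": -0.05, "ty": -0.052, "tz": 0.025, "wx": 0, "wy": 0, "wz": 0},
    {"jaw": 0.065, "tx": -0.05, "ty": -0.052, "tz": 0.038, "wx": 0, "wy": 0, "wz": 0},
    {"jaw": 0.065, "tx": -0.05, "ty": -0.052, "tz": 0.038, "wx": 0, "wy": 0, "wz": 0}
  ]
}}

```text
time: 19.45
tool_pos: [0.5964, 0.0913, 0.0777]
tool_rot: [0.002, 0.77, -0.638, -0.001]
wrist_force: [0.4, -0.7, -0.4]
width: 0.0647
```

```bash
python3 g.py .5987 .0934 .013 -79.2
```

```text
t 19.45 pos [0.5964 0.0913 0.0777] yaw -79.2 F [ 0.4 -0.7 -0.4] w 0.0647 q [-0.15  0.54 -0.12  1.78  0.08  0.84 -1.69]
shift [-0.0017 -0.003   0.0647] down dir in tool [-0.002  -0.0044  1.    ]
yaw -79.2 rot [ 0.0044 -0.002  -0.0006]
yaw 100.8 rot [-3.100e-03 -6.900e-03  3.141e+00]
```

Call:
{"name": "drive_tool", "arguments": {
  "motion": [
    {"jaw": 0.065, "tx": -0.001, "ty": -0.002, "tz": 0.015, "wx": 0, "wy": 0, "wz": 0},
    {"jaw": 0.065, "tx": -0.001, "ty": -0.002, "tz": 0.025, "wx": 0, "wy": 0, "wz": 0},
    {"jaw": 0.065, "tx": -0.001, "ty": -0.002, "tz": 0.025, "wx": 0, "wy": 0, "wz": 0}
  ]
}}

```text
time: 19.75
tool_pos: [0.5994, 0.0935, 0.054]
tool_rot: [0.001, 0.77, -0.638, -0.0]
wrist_force: [-0.1, -0.2, -0.2]
width: 0.0648
```

```bash
python3 g.py .5987 .0934 .013 -79.2
```

```text
t 19.75 pos [0.5994 0.0935 0.054 ] yaw -79.2 F [-0.1 -0.2 -0.2] w 0.0648 q [-0.15  0.57 -0.12  1.79  0.09  0.79 -1.7 ]
shift [-0.0001  0.0006  0.041 ] down dir in tool [-0.0013 -0.0017  1.    ]
yaw -79.2 rot [ 0.0017 -0.0013 -0.0007]
yaw 100.8 rot [-2.0000e-03 -2.7000e-03  3.1409e+00]
```

Call:
{"name": "drive_tool", "arguments": {
  "motion": [
    {"jaw": 0.065, "tx": 0, "ty": 0.001, "tz": 0.018, "wx": 0, "wy": 0, "wz": 0},
    {"jaw": 0.065, "tx": 0, "ty": 0.001, "tz": 0.034, "wx": 0, "wy": 0, "wz": 0},
    {"jaw": 0.065, "tx": 0, "ty": 0.001, "tz": 0.04, "wx": 0, "wy": 0, "wz": 0},
    {"jaw": 0.065, "tx": 0, "ty": 0.001, "tz": 0.04, "wx": 0, "wy": 0, "wz": 0},
    {"jaw": 0.015, "tx": 0, "ty": 0.001, "tz": 0.04, "wx": 0, "wy": 0, "wz": 0}
  ]
}}

```text
time: 20.25
tool_pos: [0.6, 0.0945, 0.0159]
tool_rot: [-0.0, 0.771, -0.637, 0.001]
wrist_force: [0.7, 0.8, -1.0]
width: 0.0603
```

Call:
{"name": "drive_tool", "arguments": {
  "motion": [
    {"jaw": 0.015, "tx": 0, "ty": 0, "tz": 0, "wx": 0, "wy": 0, "wz": 0},
    {"jaw": 0.015, "tx": 0, "ty": 0, "tz": 0, "wx": 0, "wy": 0, "wz": 0},
    {"jaw": 0.015, "tx": 0, "ty": 0, "tz": 0, "wx": 0, "wy": 0, "wz": 0},
    {"jaw": 0.015, "tx": 0, "ty": 0, "tz": 0, "wx": 0, "wy": 0, "wz": 0},
    {"jaw": 0.015, "tx": 0, "ty": 0, "tz": 0, "wx": 0, "wy": 0, "wz": 0}
  ]
}}

```text
time: 20.75
tool_pos: [0.5998, 0.0948, 0.0159]
tool_rot: [-0.0, 0.771, -0.637, 0.001]
wrist_force: [0.3, 1.6, 2.1]
width: 0.0262
```

Call:
{"name": "drive_tool", "arguments": {
  "motion": [
    {"jaw": 0.015, "tx": 0, "ty": 0, "tz": 0, "wx": 0, "wy": 0, "wz": 0}
  ]
}}

```text
time: 20.85
tool_pos: [0.5998, 0.0948, 0.0159]
tool_rot: [-0.0, 0.771, -0.637, 0.001]
wrist_force: [0.0, 1.3, 3.4]
width: 0.0257
```

```bash
python3 g.py .5987 .0934 .013 -79.2
```

```text
t 20.85 pos [0.5998 0.0948 0.0159] yaw -79.2 F [0.  1.3 3.4] w 0.0257 q [-0.16  0.62 -0.11  1.81  0.1   0.72 -1.7 ]
shift [0.0011 0.0014 0.0029] down dir in tool [-7.0e-04  1.5e-03  1.0e+00]
yaw -79.2 rot [-0.0015 -0.0007  0.0005]
yaw 100.8 rot [ 1.1000e-03 -2.3000e-03 -3.1411e+00]
```

Call:
{"name": "drive_tool", "arguments": {
  "motion": [
    {"jaw": 0.015, "tz": -0.02, "tx": 0, "ty": 0, "wx": 0, "wy": 0, "wz": 0},
    {"jaw": 0.015, "tz": -0.05, "tx": 0, "ty": 0, "wx": 0, "wy": 0, "wz": 0},
    {"jaw": 0.015, "tz": -0.085, "tx": 0, "ty": 0, "wx": 0, "wy": 0, "wz": 0},
    {"jaw": 0.015, "tz": -0.115, "tx": 0, "ty": 0, "wx": 0, "wy": 0, "wz": 0},
    {"jaw": 0.015, "tz": -0.12, "tx": 0, "ty": 0, "wx": 0, "wy": 0, "wz": 0}
  ]
}}

```text
time: 21.35
tool_pos: [0.6013, 0.0947, 0.1389]
tool_rot: [-0.002, 0.771, -0.637, 0.002]
wrist_force: [1.2, -0.3, -3.7]
width: 0.0257
```

```bash
python3 g.py .4291 .128 .134 3.8
```

```text
t 21.35 pos [0.6013 0.0947 0.1389] yaw -79.2 F [ 1.2 -0.3 -3.7] w 0.0257 q [-0.14  0.47 -0.13  1.73  0.07  0.95 -1.68]
shift [-0.065   0.1629  0.0038] down dir in tool [-0.0011  0.0062  1.    ]
yaw 3.8 rot [-0.0042 -0.0054 -1.4486]
yaw 183.8 rot [-0.0056  0.0044  1.693 ]
```

Call:
{"name": "drive_tool", "arguments": {
  "motion": [
    {"jaw": 0.015, "tx": -0.006, "ty": 0.016, "tz": 0, "wx": 0, "wy": 0, "wz": -0.1},
    {"jaw": 0.015, "tx": -0.013, "ty": 0.033, "tz": 0, "wx": 0, "wy": 0, "wz": -0.23},
    {"jaw": 0.015, "tx": -0.02, "ty": 0.05, "tz": 0, "wx": 0, "wy": 0, "wz": -0.37},
    {"jaw": 0.015, "tx": -0.027, "ty": 0.067, "tz": 0, "wx": 0, "wy": 0, "wz": -0.51},
    {"jaw": 0.015, "tx": -0.034, "ty": 0.085, "tz": 0, "wx": 0, "wy": 0, "wz": -0.65}
  ]
}}

```text
time: 21.85
tool_pos: [0.5079, 0.1117, 0.1337]
tool_rot: [0.001, 0.935, -0.355, -0.0]
wrist_force: [0.1, 0.6, -3.4]
width: 0.0259
```

```bash
python3 g.py .4291 .128 .134 3.8
```

```text
t 21.85 pos [0.5079 0.1117 0.1337] yaw -41.6 F [ 0.1  0.6 -3.4] w 0.0259 q [-0.07  0.35 -0.3   1.93  0.13  0.88 -1.16]
shift [-0.0698  0.0401 -0.0002] down dir in tool [ 1.e-04 -2.e-03  1.e+00]
yaw 3.8 rot [ 0.0018  0.0008 -0.7925]
yaw 183.8 rot [ 1.0000e-03 -2.3000e-03  2.3491e+00]
```

Call:
{"name": "drive_tool", "arguments": {
  "motion": [
    {"jaw": 0.015, "tx": -0.014, "ty": 0.008, "tz": 0, "wx": 0, "wy": 0, "wz": -0.14},
    {"jaw": 0.015, "tx": -0.028, "ty": 0.016, "tz": 0, "wx": 0, "wy": 0, "wz": -0.28},
    {"jaw": 0.015, "tx": -0.042, "ty": 0.024, "tz": 0, "wx": 0, "wy": 0, "wz": -0.42},
    {"jaw": 0.015, "tx": -0.056, "ty": 0.032, "tz": 0, "wx": 0, "wy": 0, "wz": -0.56},
    {"jaw": 0.015, "tx": -0.066, "ty": 0.038, "tz": 0.005, "wx": 0, "wy": 0, "wz": -0.7}
  ]
}}

```text
time: 22.35
tool_pos: [0.4335, 0.1277, 0.1293]
tool_rot: [0.001, 1.0, -0.013, -0.0]
wrist_force: [0.0, 0.5, -3.0]
width: 0.026
```

```bash
python3 g.py .4291 .128 .06 3.8
```

```text
t 22.35 pos [0.4335 0.1277 0.1293] yaw -1.5 F [ 0.   0.5 -3. ] w 0.026 q [ 0.01  0.27 -0.47  2.08  0.17  0.83 -0.59]
shift [-0.0044 -0.0003  0.0693] down dir in tool [ 4.0e-04 -1.1e-03  1.0e+00]
yaw 3.8 rot [ 0.0011  0.0005 -0.0922]
yaw 183.8 rot [ 7.0000e-04 -1.7000e-03  3.0494e+00]
```

Call:
{"name": "drive_tool", "arguments": {
  "motion": [
    {"jaw": 0.015, "tx": -0.002, "ty": 0, "tz": 0.015, "wx": 0, "wy": 0, "wz": -0.05},
    {"jaw": 0.015, "tx": -0.003, "ty": 0, "tz": 0.035, "wx": 0, "wy": 0, "wz": -0.092},
    {"jaw": 0.015, "tx": -0.003, "ty": 0, "tz": 0.055, "wx": 0, "wy": 0, "wz": -0.092},
    {"jaw": 0.015, "tx": -0.003, "ty": 0, "tz": 0.07, "wx": 0, "wy": 0, "wz": -0.092},
    {"jaw": 0.015, "tx": -0.003, "ty": 0, "tz": 0.07, "wx": 0, "wy": 0, "wz": -0.092}
  ]
}}

```text
time: 22.85
tool_pos: [0.4299, 0.127, 0.0577]
tool_rot: [0.001, 1.0, 0.03, -0.002]
wrist_force: [0.2, -0.0, -3.6]
width: 0.0256
```

Call:
{"name": "drive_tool", "arguments": {
  "motion": [
    {"jaw": 0.015, "tx": 0, "ty": 0, "tz": 0.01, "wx": 0, "wy": 0, "wz": 0},
    {"jaw": 0.015, "tx": 0, "ty": 0, "tz": 0.018, "wx": 0, "wy": 0, "wz": 0},
    {"jaw": 0.015, "tx": 0, "ty": 0, "tz": 0.018, "wx": 0, "wy": 0, "wz": 0}
  ]
}}

```text
time: 23.15
tool_pos: [0.4318, 0.1276, 0.0416]
tool_rot: [0.001, 1.0, 0.03, -0.0]
wrist_force: [0.5, -1.0, -3.6]
width: 0.026
```

```bash
python3 g.py .4291 .128 .022 3.8
```

```text
t 23.15 pos [0.4318 0.1276 0.0416] yaw 3.4 F [ 0.5 -1.  -3.6] w 0.026 q [-0.04  0.42 -0.43  2.15  0.3   0.62 -0.62]
shift [-0.0026 -0.0006  0.0196] down dir in tool [ 1.0e-04 -1.1e-03  1.0e+00]
yaw 3.8 rot [ 0.0011  0.0001 -0.0063]
yaw 183.8 rot [ 2.0000e-04 -1.8000e-03  3.1353e+00]
```

Call:
{"name": "drive_tool", "arguments": {
  "motion": [
    {"jaw": 0.015, "tx": -0.0015, "ty": 0, "tz": 0.007, "wx": 0, "wy": 0, "wz": 0},
    {"jaw": 0.015, "tx": -0.0025, "ty": 0, "tz": 0.013, "wx": 0, "wy": 0, "wz": 0},
    {"jaw": 0.015, "tx": -0.0025, "ty": 0, "tz": 0.017, "wx": 0, "wy": 0, "wz": 0},
    {"jaw": 0.015, "tx": -0.0025, "ty": 0, "tz": 0.018, "wx": 0, "wy": 0, "wz": 0},
    {"jaw": 0.015, "tx": -0.0025, "ty": 0, "tz": 0.018, "wx": 0, "wy": 0, "wz": 0}
  ]
}}

```text
time: 23.65
tool_pos: [0.4298, 0.1277, 0.0243]
tool_rot: [0.0, 1.0, 0.03, 0.0]
wrist_force: [0.3, 0.7, -3.7]
width: 0.0262
```

```bash
python3 g.py .4291 .128 .022 3.8
```

```text
t 23.65 pos [0.4298 0.1277 0.0243] yaw 3.4 F [ 0.3  0.7 -3.7] w 0.0262 q [-0.06  0.45 -0.41  2.17  0.32  0.58 -0.65]
shift [-0.0007 -0.0003  0.0023] down dir in tool [-9.e-04 -9.e-04  1.e+00]
yaw 3.8 rot [ 0.0009 -0.0009 -0.0062]
yaw 183.8 rot [-1.5000e-03 -1.3000e-03  3.1354e+00]
```

Call:
{"name": "drive_tool", "arguments": {
  "motion": [
    {"jaw": 0.015, "tx": 0, "ty": 0, "tz": 0.001, "wx": 0, "wy": 0, "wz": 0},
    {"jaw": 0.015, "tx": 0, "ty": 0, "tz": 0.002, "wx": 0, "wy": 0, "wz": 0},
    {"jaw": 0.015, "tx": 0, "ty": 0, "tz": 0.002, "wx": 0, "wy": 0, "wz": 0},
    {"jaw": 0.055, "tx": 0, "ty": 0, "tz": 0.002, "wx": 0, "wy": 0, "wz": 0},
    {"jaw": 0.055, "tx": 0, "ty": 0, "tz": 0.002, "wx": 0, "wy": 0, "wz": 0}
  ]
}}

```text
time: 24.15
tool_pos: [0.4302, 0.1278, 0.0227]
tool_rot: [0.0, 1.0, 0.03, 0.001]
wrist_force: [-0.3, 0.1, 0.2]
width: 0.0384
```

Call:
{"name": "drive_tool", "arguments": {
  "motion": [
    {"jaw": 0.055, "tx": 0, "ty": 0, "tz": 0, "wx": 0, "wy": 0, "wz": 0},
    {"jaw": 0.055, "tx": 0, "ty": 0, "tz": -0.02, "wx": 0, "wy": 0, "wz": 0},
    {"jaw": 0.055, "tx": 0, "ty": 0, "tz": -0.05, "wx": 0, "wy": 0, "wz": 0},
    {"jaw": 0.055, "tx": 0, "ty": 0, "tz": -0.09, "wx": 0, "wy": 0, "wz": 0},
    {"jaw": 0.055, "tx": 0, "ty": 0, "tz": -0.13, "wx": 0, "wy": 0, "wz": 0}
  ]
}}

```text
time: 24.65
tool_pos: [0.4292, 0.1278, 0.1538]
tool_rot: [0.0, 1.0, 0.03, 0.0]
wrist_force: [0.8, -0.6, -0.5]
width: 0.0549
```

Call:
{"name": "drive_tool", "arguments": {
  "motion": [
    {"jaw": 0.055, "tx": 0, "ty": 0.03, "tz": -0.02, "wx": 0, "wy": 0, "wz": 0.05},
    {"jaw": 0.055, "tx": 0, "ty": 0.07, "tz": -0.04, "wx": 0, "wy": 0, "wz": 0.1},
    {"jaw": 0.055, "tx": 0, "ty": 0.11, "tz": -0.06, "wx": 0, "wy": 0, "wz": 0.15},
    {"jaw": 0.055, "tx": 0, "ty": 0.15, "tz": -0.08, "wx": 0, "wy": 0, "wz": 0.2},
    {"jaw": 0.055, "tx": 0, "ty": 0.19, "tz": -0.1, "wx": 0, "wy": 0, "wz": 0.25}
  ]
}}

```text
time: 25.15
tool_pos: [0.4407, -0.0634, 0.2538]
tool_rot: [0.0, 0.995, -0.096, 0.001]
wrist_force: [1.7, 0.7, 0.2]
width: 0.0551
```

Run:
```python
from h import *
for n in("top","scene"): cv2.imwrite(f"pics/{n}9.png",ctrl.get_image(n))
```

```text
(no output)
```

View pics/top9.png

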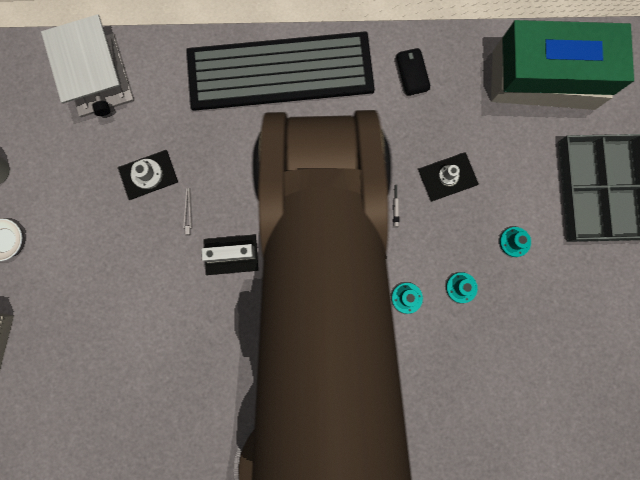

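View pics/scene9.png

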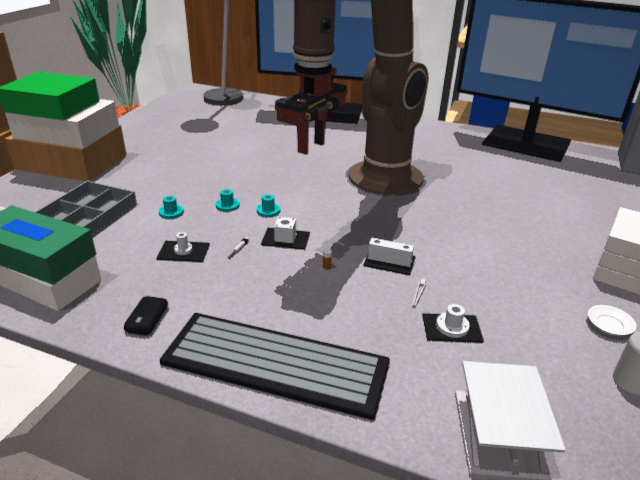

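All four parts are on their pads. In the top view the arm hides the block and vial, so I'll move it aside and verify with overlays.

Call:
{"name": "drive_tool", "arguments": {
  "motion": [
    {"jaw": 0.055, "tx": 0, "ty": 0.04, "tz": 0, "wx": 0, "wy": 0, "wz": 0.1},
    {"jaw": 0.055, "tx": -0.01, "ty": 0.08, "tz": 0, "wx": 0, "wy": 0, "wz": 0.2},
    {"jaw": 0.055, "tx": -0.02, "ty": 0.12, "tz": 0, "wx": 0, "wy": 0, "wz": 0.3},
    {"jaw": 0.055, "tx": -0.03, "ty": 0.16, "tz": 0, "wx": 0, "wy": 0, "wz": 0.4},
    {"jaw": 0.055, "tx": -0.04, "ty": 0.2, "tz": 0, "wx": 0, "wy": 0, "wz": 0.5}
  ]
}}

```text
time: 25.75
tool_pos: [0.3632, -0.2512, 0.2525]
tool_rot: [0.0, 0.941, -0.339, 0.001]
wrist_force: [0.3, -0.1, 0.5]
width: 0.0548
```

Call:
{"name": "drive_tool", "arguments": {
  "motion": [
    {"jaw": 0.055, "tx": 0, "ty": 0.04, "tz": 0, "wx": 0, "wy": 0, "wz": 0.1},
    {"jaw": 0.055, "tx": 0, "ty": 0.08, "tz": 0, "wx": 0, "wy": 0, "wz": 0.2},
    {"jaw": 0.055, "tx": 0, "ty": 0.12, "tz": 0, "wx": 0, "wy": 0, "wz": 0.3},
    {"jaw": 0.055, "tx": 0, "ty": 0.16, "tz": 0, "wx": 0, "wy": 0, "wz": 0.4},
    {"jaw": 0.055, "tx": 0, "ty": 0.2, "tz": 0, "wx": 0, "wy": 0, "wz": 0.4}
  ]
}}

```text
time: 26.25
tool_pos: [0.236, -0.4053, 0.2524]
tool_rot: [-0.0, 0.855, -0.519, 0.001]
wrist_force: [0.5, 0.6, 0.1]
width: 0.0551
```

```bash
cat > ov.py <<'E'
from h import *
im=ctrl.get_image("top");cv2.imwrite("pics/top10.png",im);P=np.array
big=cv2.resize(im,None,fx=4,fy=4,interpolation=cv2.INTER_CUBIC)
def poly(w,col): cv2.polylines(big,[np.round((w2px(w)+.5)*4-.5).astype(int)],True,col,1)
def circ(c,r,z,col):
    a=np.linspace(0,6.28,50);poly(np.c_[c[0]+r*np.cos(a),c[1]+r*np.sin(a),0*a+z],col)
def rect(c,L,W,th,z,col):
    th=np.radians(th);u=P([np.cos(th),np.sin(th)]);v=P([-u[1],u[0]])
    poly(P([[*(P(c[:2])+a*L/2*u+b*W/2*v),z] for a,b in((1,1),(1,-1),(-1,-1),(-1,1))]),col)
R=(0,0,255);z=.05
circ((.6043,.3025),.017,z,R);circ((.6043,.3025),.032,.016,R)
circ((.5852,-.337),.012,z,R);circ((.5852,-.337),.021,.016,R)
rect((.4372,-.1365),.046,.046,13,z,R);rect((.4291,.1267),.026,.1,3.8,z,R)
circ((.5081,-.0015),.0105,.046,R)
t=[big[560:840,440:800],big[560:840,1640:2000],big[860:1140,1260:1620],big[860:1140,760:1120],big[700:980,600:960],big[700:980,1000:1360]]
o=np.vstack([np.hstack(t[:2]),np.hstack(t[2:4])]);cv2.imwrite("pics/o10.png",o);cv2.imwrite("pics/o11.png",np.hstack(t[4:]))
print(ctrl.get_state()['tool_pos'])
E
python3 ov.py
```

```text
[ 0.23103406 -0.41012347  0.25252766]
```

View pics/o10.png

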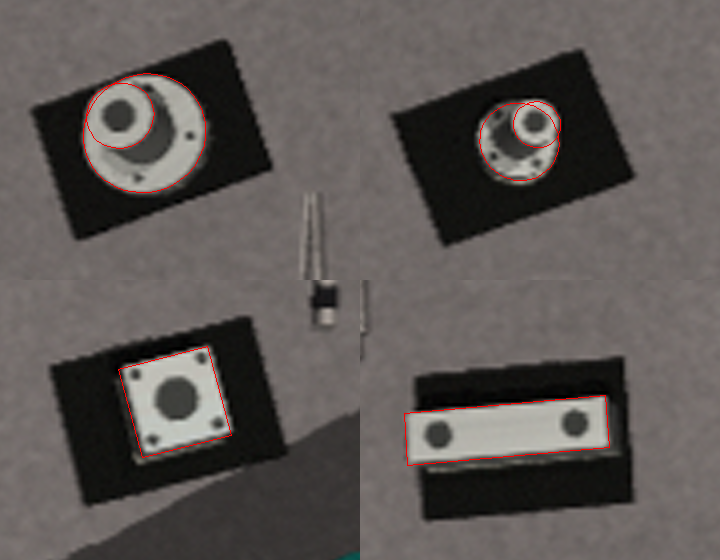

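View pics/o11.png

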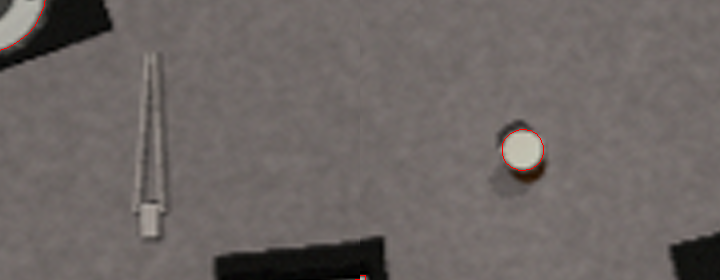

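The overlays show all four parts within about 2 mm of their targets and correctly aligned. The vial and tweezers haven't moved. Handing in.

Call:
{"name": "drive_tool", "arguments": {
  "motion": [
    {"jaw": 0.055, "tx": 0, "ty": 0, "tz": 0, "wx": 0, "wy": 0, "wz": 0},
    {"jaw": 0.055, "tx": 0, "ty": 0, "tz": 0, "wx": 0, "wy": 0, "wz": 0}
  ]
}}

```text
time: 26.5
tool_pos: [0.2374, -0.4039, 0.2522]
tool_rot: [-0.0, 0.855, -0.518, 0.001]
wrist_force: [0.7, 0.0, 0.0]
width: 0.0547
```

```bash
python3 -c "
from rig import ctrl
print(ctrl.finish_job())"
```

```text
the job is handed in; nothing more can be done
None
```

I set all four bare-aluminium parts on their matching pads, let go of each, backed the arm off and handed the job in at about 26.5 s. `finish_job` reports no verdict.

The last top-view overlay put each part within about 2 mm of its silhouette's centre, with the block and bar lined up. The vial and tweezers were where they started, and the turquoise look-alikes were never touched. No check failed; the only disagreement was the measured TCP ending up to about 6 mm off after moves, which I corrected before each grasp and release.

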